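Complete the tasting boards

ROBOT

A 6-joint arm with a two-finger parallel gripper is mounted at the origin on the work surface. World frame = base frame: x ahead of the robot, y to its left, z up, the work surface at z = 0. Lengths are in mm, angles in degrees, forces in N, time in s.
With the tool pointing down it reaches from about 300 to 850 mm from the base axis. Payload 4.2 kg.
Tool frame: the origin (TCP) lies at the very end of the fingers, on their centre line; the grasp point (between the pads) lies env.grip_point_offset behind it (env.grip_point_offset is the distance from the TCP to the grasp point, in mm); z points along the fingers, y is the direction in which the jaws open and shut (so a half turn about z gives the same grasp; the last joint's range is limited). The gripper opens to 91 mm and grips with 3 to 60 N. Pads are 32 mm wide; open, the fingers measure 118 mm over their backs; the gripper's body (76 mm by 178 mm) begins 60 mm behind the grasp point.
Start: joints at [-64.916, 18.312, 89.639, -0, 72.044, -1.146], TCP at [254.142, -515.805, 213.976] pointing down, gripper open.
Joint ranges: [-177.97, 177.97], [-48.28, 115.42], [12.27, 149.76], [-77.06, 257.06], [2.81, 150.46], [-146.56, 146.56]. Speed limits (degrees/s): [147.25, 147.25, 180, 180, 180, 180].

INTERFACE

Orientations are given as [roll, pitch, yaw] about the fixed x, y, z axes, in that order (R = Rz(yaw) Ry(pitch) Rx(roll)).
In Python, from workcell import env, grab_frame, camera_params gives the robot as it stands. The module is installed in compiled form; this text tells all that it offers.
- The arm moves only by the shell command python3 -m creep 'ROWS' [OPENING] [FORCE]. ROWS is a JSON object of lists of equal length, an entry for each row: "offset": the shift along the tool's x, y, z in m, a list of three; "rotation": the turn, a rotation vector about the tool's x, y, z in degrees, a list of three. A call has 1 to 5 rows; each row shifts and turns the commanded pose from where the row before left it, along the tool's axes as they then stand; what a row does not reach is not made up. A row lasts 1/8 s, in which the tool goes at most 62.5 mm and 10.7 degrees, less where a joint would pass 70% of its speed; a pose out of reach is approached as far as the arm can. A call is refused whole if a number of a shift passes 0.0625 or a number of a turn 10.7, either way. A call with a gripper value outside its range is refused whole. OPENING is the closure, from 0 (fully open) to 1 (shut), set as the call begins (- or left out, the last holds). The fingers move at their own pace and stop on an object; FORCE is the grip in N (left out, the last holds). Time passes only in rows, so rows that do not move let the fingers close. It gives the time, the measured TCP pose, the force and the opening at its end, in the units of the state.
- env.state(): the state, without advancing time (a new reading comes with each control period).
- grab_frame(name): name is "side" or "top" or "wrist"; returns the picture (384x512x3 uint8, red, green, blue); there is no depth.
- camera_params(name): a dict with "mtx" (3x3 intrinsics, pixels), "k1" (the pictures are not rectified: a ray, as slopes to the right and down, at radius r is drawn at 1 + k1 r^2 times it, then the intrinsics apply), "R" (3x3) and "t" (3): a world point X has camera coordinates R X + t. Camera axes: x right, y down, z forward; pixel columns grow to the right and rows downward; lengths in mm; the calibration is good to about 2 mm. A picture is of the moment at which its call begins: read the wrist's pose just before it. camera_params takes no time and is no camera call; for the wrist camera it gives the pose at the moment of the call.
- env.job_done(): hands the job in, once; it reports no verdict.
The state is a dict: "time_s": time; "qpos": joint angles; "qvel": joint speeds; "effort": joint torques, N m; "ee_pos": TCP position; "ee_rot": TCP orientation; "force": force on the tool from outside, world axes, zero at the start; "torque": the same for the moment, N m; "gripper_width": finger opening in mm.
Only numpy, scipy, OpenCV 4.12 (cv2) and the standard library are available. Lean on these libraries where they do the work, as an engineer would, in place of code of your own. Each camera call takes 0.05 s, during which the arm holds its last target.

TASK

Each of the three gold tasting boards should carry, from left to right as seen from the robot, a clear square cup, a lidded round pot and a low oblong dish, evenly spaced in one straight row and squared up with the board; each board is short of one piece. Put the spare cup, pot and dish from the table upright into the gaps where they are missing, so that all three boards are laid alike, and set the loose lid properly home on the pot you placed. Leave the pieces already on the boards where they stand.

Things in the scene. Friction and masses are not known exactly. Their poses are not given: they have to be found in the camera images.
- spare_cup_mid (a point): Spare clear square cup, open at the top, 48 x 48 mm and 52 mm tall, 3 mm walls, square to its own x and y, about 70 g, standing on the table beside the boards, turned up to 40 degrees either way. Origin at its centre, half-way up; z up. Belongs on the board that has a_pot and a_dish.
- spare_pot_mid (a point): Spare round white straight-sided porcelain sauce pot, 60 mm across and 46 mm tall, the only one without a lid, mouth 53 mm across, about 120 g, standing on the table beside the boards. Origin at its centre, half-way up; z up. Belongs on the board that has b_cup and b_dish.
- spare_lid_mid (a point): Loose white lid for it, right way up on the table, 50 g, 29 mm tall: tapered plug below (5 mm deep, 43 to 48 mm across), disc 60 mm across and 4 mm thick, then a round upright knob 18 mm across, 20 mm tall, to hold it by. Origin on its axis in the knob, 20 mm above the underside; z up. Seated (disc on the rim, plug in the mouth), this point is 38 mm above the pot's centre.
- spare_dish_mid (a point): Spare low white oblong porcelain dish, open at the top, 44 mm (its x) x 62 mm (its y) and 26 mm tall, 4 mm walls, about 90 g, standing on the table beside the boards, turned up to 40 degrees either way. Origin at its centre, half-way up; z up. Belongs on the board that has c_cup and c_pot.
- a_pot_mid (a point): Lidded round white straight-sided porcelain sauce pot, 60 mm across and 46 mm tall (70 mm with the lid's knob), in the middle of a gold board whose left place is empty. Boards: flat fixed cards 270 x 76 mm, 4 mm thick. Origin on its axis, 23 mm above the board (middle of the pot without lid). Its y axis points along the board to the left end, x across it.
- a_dish_mid (a point): A low white oblong porcelain dish, open at the top, 44 mm (its x) x 62 mm (its y) and 26 mm tall, 4 mm walls, at the right end of a_pot's board, 85 mm from a_pot. (On every board the places are 85 mm apart in a straight row along its middle line; the pot's is at its centre.) Origin at its centre, half-way up; z up. Its y axis points along the board to the left end, x across it.
- b_cup_mid (a point): A clear square cup, open at the top, 48 x 48 mm and 52 mm tall, 3 mm walls, square to its own x and y, at the left end of another gold board, whose middle place is empty. (Left is as seen from the robot, roughly world +y.) Origin at its centre, half-way up; z up. Its y axis points along the board to the left end, x across it.
- b_dish_mid (a point): A low white oblong porcelain dish, open at the top, 44 mm (its x) x 62 mm (its y) and 26 mm tall, 4 mm walls, at the right end of b_cup's board, 170 mm from b_cup. Origin at its centre, half-way up; z up. Its y axis points along the board to the left end, x across it.
- c_cup_mid (a point): A clear square cup, open at the top, 48 x 48 mm and 52 mm tall, 3 mm walls, square to its own x and y, at the left end of the third gold board, whose right-hand place is empty. Origin at its centre, half-way up; z up. Its y axis points along the board to the left end, x across it.
- c_pot_mid (a point): Lidded round white straight-sided porcelain sauce pot, 60 mm across and 46 mm tall (70 mm with the lid's knob), in the middle of c_cup's board, 85 mm from c_cup. (The boards lie crosswise before the robot, one behind another in any order, about 105 mm apart.) Origin on its axis, 23 mm above the board (middle of the pot without lid). Its y axis points along the board to the left end, x across it.
Things that resemble listed ones, but are neither listed nor needed, are in the scene too. What is shaped like the part that bears spare_dish_mid but brown or pink is not meant.

How it is judged:
By the outcome, as a careful person would: the job done as asked, in the order asked, and still so for the second after the job is handed in, with the robot touching nothing.
It also fails if it takes over 122 s, if anything falls off the work surface, if the arm or the gripper's body presses on something with over 40 N, if the wrist force passes 120 N, or if a joint passes its speed limit or range.

## Working session

There is one attempt and no reset: what is moved stays moved. The work goes in short steps, Python scripts to look and compute and a shell command to move; the robot and the scene stay as the last step left them, time stands still between calls to the robot, and variables do not carry over. Pictures are saved under pics/ and viewed, and the job is handed in when it is done.

```bash
mkdir -p pics
python3 - <<'E'
from workcell import env, grab_frame, camera_params
import cv2
for n in ("side","top","wrist"):
    cv2.imwrite(f"pics/{n}0.png",cv2.resize(grab_frame(n)[:,:,::-1],(800,600),interpolation=cv2.INTER_CUBIC))
    p=camera_params(n);print(n,p)
print(env.state(),env.grip_point_offset)
E
```

```text
side {'mtx': array([[466.18637476,   0.        , 259.07715648],
       [  0.        , 466.18637476, 182.35017148],
       [  0.        ,   0.        ,   1.        ]]), 'k1': -0.18629254822178132, 'R': array([[-0.98013817, -0.19811338,  0.00895814],
       [-0.15700676,  0.74758857, -0.64533728],
       [ 0.12115295, -0.63392619, -0.76384524]]), 't': array([ 543.73016041,  119.40740584, 1350.4576555 ])}
top {'mtx': array([[395.14821062,   0.        , 258.13996161],
       [  0.        , 395.14821062, 193.61502579],
       [  0.        ,   0.        ,   1.        ]]), 'k1': -0.006454976080107602, 'R': array([[-1.34118168e-02, -9.99908495e-01, -1.76782856e-03],
       [-9.89588664e-01,  1.35267273e-02, -1.43287485e-01],
       [ 1.43298287e-01, -1.72322401e-04, -9.89679530e-01]]), 't': array([8.56144110e-01, 5.18632338e+02, 1.07475371e+03])}
wrist {'mtx': array([[310.42534766,   0.        , 262.18991979],
       [  0.        , 310.42534766, 193.31016829],
       [  0.        ,   0.        ,   1.        ]]), 'k1': -0.009614059459602852, 'R': array([[ 4.42505141e-01, -8.96765898e-01, -3.5
[... 157 characters left out ...]
7123,  -28.75879925,  390.28983323])}
{'time_s': 0.15, 'qpos': array([-6.49156287e+01,  1.83436693e+01,  8.96891268e+01, -9.53433739e-04,
        7.20415726e+01, -1.14520108e+00]), 'qvel': array([ 0.04238595, -0.07287982, -0.25408215, -0.00146421, -0.02159751,
        0.04604988]), 'effort': array([ 1.62914962e-04, -4.12774408e+01, -2.32155007e+01,  7.27836904e-02,
        4.33261134e-02, -8.88836303e-05]), 'ee_pos': array([ 253.98352037, -515.46883092,  213.31725262]), 'ee_rot': array([-1.79925628e+02, -5.79927764e-04,  2.62298666e+01]), 'force': array([-0.67688481,  0.80284909, -0.64512547]), 'torque': array([-0.04253138,  0.03417567,  0.01563582]), 'gripper_width': 91.30582743086751} 18.8
```

View pics/top0.png

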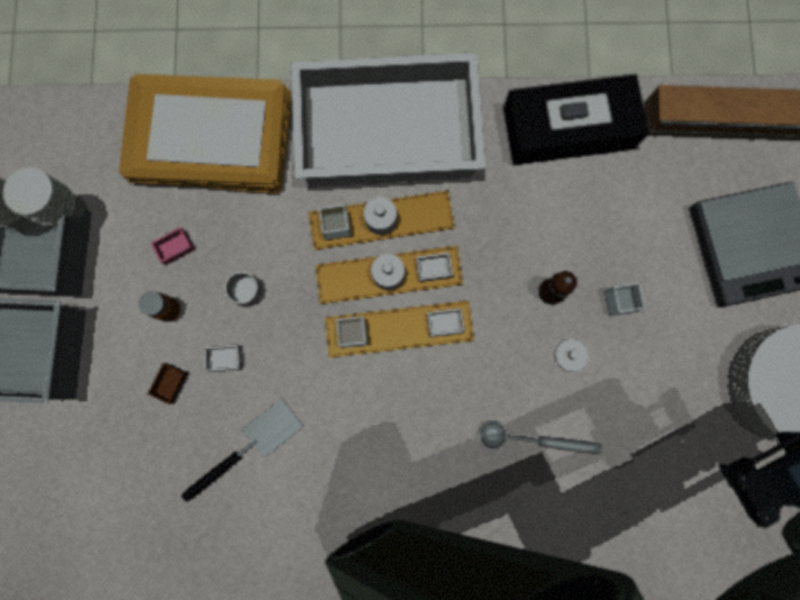

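View pics/side0.png

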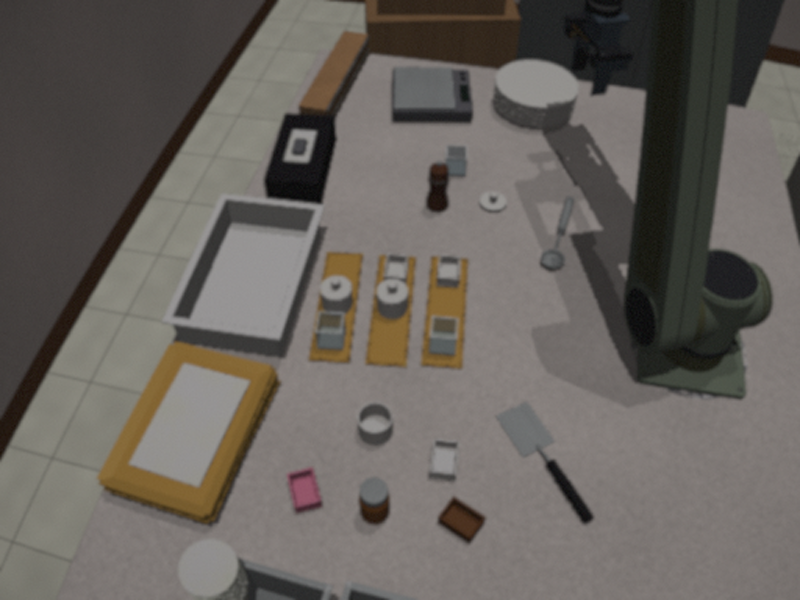

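View pics/wrist0.png

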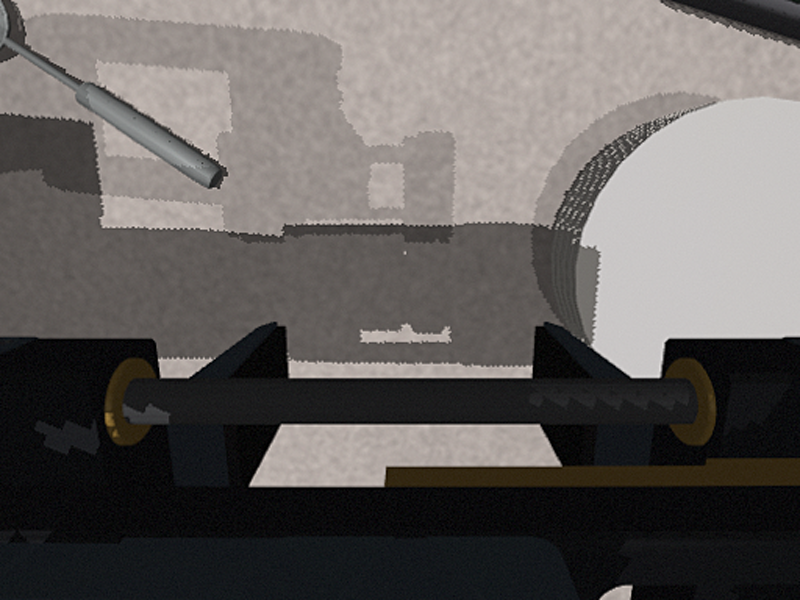

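```bash
cat > h.py <<'E'
import numpy as np, cv2
from scipy.spatial.transform import Rotation as Rot
from workcell import env, grab_frame, camera_params
def proj(p,X):
    X=np.atleast_2d(X); c=X@p["R"].T+p["t"]; s=c[:,:2]/c[:,2:]
    s=s*(1+p["k1"]*(s**2).sum(1,keepdims=True)); m=p["mtx"]
    return s*[m[0,0],m[1,1]]+[m[0,2],m[1,2]]
def unproj(p,uv,z):
    m=p["mtx"]; uv=np.atleast_2d(np.array(uv,float)); d=(uv-[m[0,2],m[1,2]])/[m[0,0],m[1,1]]
    s=d.copy()
    for _ in range(20): s=d/(1+p["k1"]*(s**2).sum(1,keepdims=True))
    r=np.c_[s,np.ones(len(s))]@p["R"]; o=-p["R"].T@p["t"]
    return o+r*((z-o[2])/r[:,2])[:,None]
def crop(im,x0,y0,w,h,name,grid=True):
    k=min(800//w,600//h); c=cv2.resize(im[y0:y0+h,x0:x0+w,::-1],None,fx=k,fy=k,interpolation=cv2.INTER_CUBIC)
    c=cv2.convertScaleAbs(c,alpha=1.3)
    for i in range(-(-x0//10)*10,x0+w,10):
        cv2.line(c,((i-x0)*k,0),((i-x0)*k,6 if i%50 else 14),(0,0,255),1)
        if i%(10 if k>5 else 50)==0: cv2.putText(c,str(i),((i-x0)*k,24),0,.35,(0,0,255),1)
    for i in range(-(-y0//10)*10,y0+h,10):
        cv2.line(c,(0,(i-y0)*k),(6 if i%50 else 14,(i-y0)*k),(0,0,255),1)
        if i%(10 if k>5 else 50)==0: cv2.putText(c,str(i),(8,(i-y0)*k+4),0,.35,(0,0,255),1)
    cv2.imwrite(f"pics/{name}.png",c); return k
def goto(x,y,z,yaw):
    "remaining move in tool axes (mm) and rotvec (deg)"
    s=env.state(); R=Rot.from_euler("xyz",s["ee_rot"],degrees=True)
    T=Rot.from_euler("xyz",[180,0,yaw],degrees=True)
    d=np.array([x,y,z])-s["ee_pos"]
    print("t",round(s["time_s"],2),"pos",s["ee_pos"].round(1),"rot",s["ee_rot"].round(2),"w",round(s["gripper_width"],1),"F",s["force"].round(1))
    print(" tool shift",R.inv().apply(d).round(1)," after-turn shift",T.inv().apply(d).round(1)," turn",(R.inv()*T).as_rotvec(degrees=True).round(2))
E
python3 - <<'E'
from h import *
im=cv2.imread("pics/top0.png")
t=grab_frame("top"); cv2.imwrite("pics/top_raw.png",t[:,:,::-1])
crop(t,190,115,130,120,"topb"); crop(t,340,160,80,80,"topr"); crop(t,90,140,100,110,"topl")
p=camera_params("top"); f=.64
for n,u,z in [("cup",(624,298),26),("lid",(571,354),20),("pot",(243,290),46),("dish",(223,358),20),("acup?",(350,332),40),("bdish",(445,323),20)]:
    print(n,unproj(p,np.array(u)*f,z).round(0))
E
```

```text
cup [[ 523. -408.   26.]]
lid [[ 423. -308.   20.]]
pot [[544. 281.  46.]]
dish [[424. 321.  20.]]
acup? [[466.  90.  40.]]
bdish [[482. -82.  20.]]
```

View pics/topb.png

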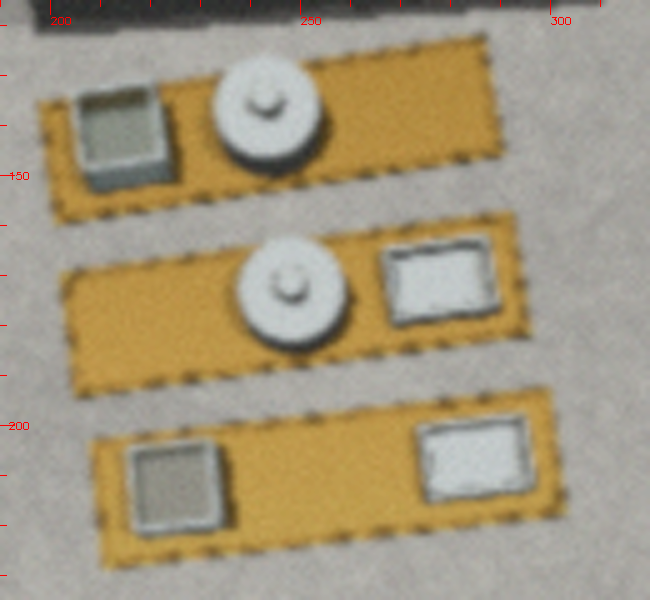

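View pics/topr.png

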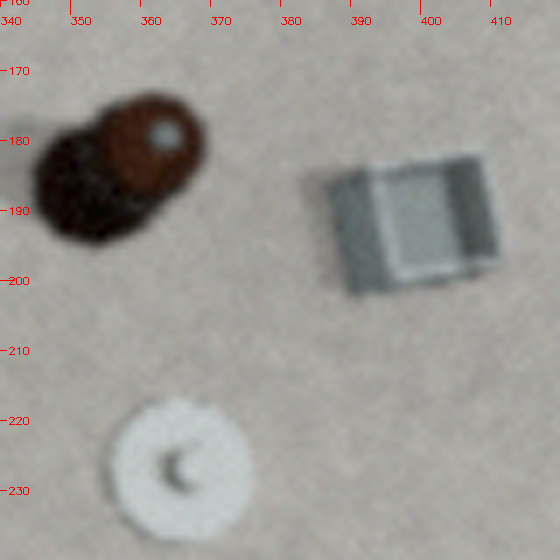

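View pics/topl.png

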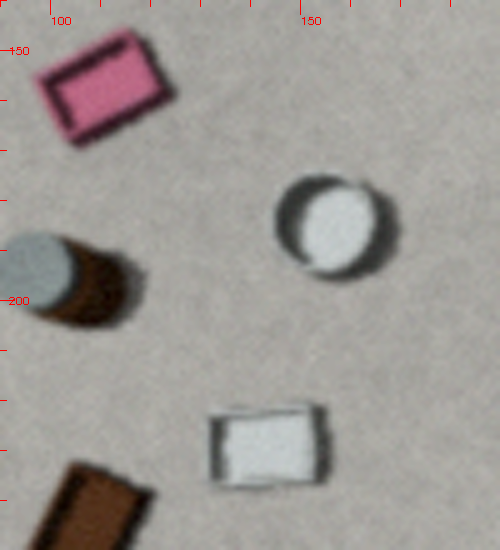

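Run:
```python
from h import *
p=camera_params("top")
def tb(l,k,o): return np.array(l,float)/k+o
def rect(n,l,k,o,z):
    X=unproj(p,tb(l,k,o)-0.0,z)[:,:2]; c=X.mean(0)
    e=[np.hypot(*(X[(i+1)%4]-X[i])).round(1) for i in range(4)]
    d=X[0]-X[1]+X[3]-X[2]  # right->left  (+y)
    print(n,c.round(1),"edges",e,"yaw(of y axis)",np.degrees(np.arctan2(-d[0],d[1])).round(2))
B=(5,(190,115))
rect("c board",[(38,102),(487,36),(504,156),(57,223)],*B,4)
rect("a board",[(60,272),(515,212),(530,337),(76,397)],*B,4)
rect("b board",[(92,440),(550,388),(567,516),(102,568)],*B,4)
rect("b cup",[(126,448),(217,440),(228,527),(137,537)],*B,56)
rect("b dish",[(416,426),(527,416),(536,489),(425,502)],*B,30)
rect("a dish",[(383,250),(492,238),(502,312),(392,326)],*B,30)
rect("c cup",[(74,95),(158,83),(171,155),(80,165)],*B,56)
rect("spare cup",[(372,167),(483,155),(499,262),(388,282)],7,(340,160),52)
L=(5,(90,140))
rect("spare dish",[(210,416),(323,404),(328,482),(214,487)],*L,26)
print("pot",unproj(p,tb([(325,228)],*L),46), "lid disc",unproj(p,tb([(181,470)],7,(340,160)),9),"a knob",unproj(p,tb([(292,285)],*B),74),"disc",unproj(p,tb([(292,292)],*B),54),"c disc",unproj(p,tb([(267,107)],*B),54))
w=camera_params("wrist");s=env.state();R=Rot.from_euler("xyz",s["ee_rot"],degrees=True).as_matrix()
print("cam in tool",R.T@(-w["R"].T@w["t"]-s["ee_pos"])); print((w["R"]@R).round(3))
goto(523,-408,60,90)
```

```text
c board [681.9  32.4] edges [np.float64(269.7), np.float64(74.1), np.float64(266.1), np.float64(74.5)] yaw(of y axis) 7.9
a board [576.2  19.4] edges [np.float64(269.1), np.float64(74.9), np.float64(266.1), np.float64(74.7)] yaw(of y axis) 6.86
b board [474.3   1.7] edges [np.float64(266.9), np.float64(74.9), np.float64(268.4), np.float64(74.2)] yaw(of y axis) 5.68
b cup [464.5  84.5] edges [np.float64(50.3), np.float64(48.4), np.float64(50.1), np.float64(49.5)] yaw(of y axis) 4.89
b dish [481.5 -82. ] edges [np.float64(63.1), np.float64(41.7), np.float64(62.9), np.float64(43.3)] yaw(of y axis) 5.16
a dish [583.3 -65. ] edges [np.float64(62.9), np.float64(43.4), np.float64(63.2), np.float64(44.5)] yaw(of y axis) 6.1
c cup [670.9 116. ] edges [np.float64(48.0), np.float64(42.7), np.float64(51.5), np.float64(40.9)] yaw(of y axis) 6.59
spare cup [ 518.6 -406.8] edges [np.float64(44.8), np.float64(43.2), np.float64(45.1), np.float64(46.3)] yaw(of y axis) 7.43
spare dish [423.  316.6] edges [np.float64(63.9), np.float64(44.0), np.float64(63.9), np.float64(40.0)] yaw(of y axis) 3.53
pot [[543.99422589 282.6121119   46.        ]] lid disc [[ 421.89382764 -312.05278603    9.        ]] a knob [[573.54864641  19.74747978  74.        ]] disc [[573.59515756  20.27025781  54.        ]] c disc [[680.45129935  33.37803195  54.        ]]
cam in tool [  65.58366945    0.69586501 -172.36420733]
[[ 0.001  1.    -0.001]
 [-0.971  0.    -0.239]
 [-0.239  0.001  0.971]]
t 0.2 pos [ 254.  -515.5  213.4] rot [-179.94    0.     26.23] w 91.0 F [ 0.2  0.2 -0.8]
 tool shift [288.8  22.6 153.4]  after-turn shift [107.5 269.  153.4]  turn [-5.000e-02 -3.000e-02 -6.377e+01]
```

```bash
python3 -m creep '{"offset":[[0.057,0.004,0.01],[0.057,0.004,0.01],[0.057,0.004,0.01],[0.057,0.004,0.01],[0.057,0.004,0.01]],"rotation":[[0,0,0],[0,0,0],[0,0,0],[0,0,0],[0,0,0]]}' 0 20
python3 -m creep '{"offset":[[0,0,0],[0,0,0],[0,0,0],[0,0,0],[0,0,0]],"rotation":[[0,0,-10],[0,0,-10],[0,0,-10],[0,0,-10],[0,0,-10]]}'
python3 -m creep '{"offset":[[0,0,0],[0,0,0],[0,0,0]],"rotation":[[0,0,-10],[0,0,-10],[0,0,0]]}'
python3 - <<'E'
from h import *
goto(518.6,-406.8,100,97)
cv2.imwrite("pics/w1.png",cv2.resize(grab_frame("wrist")[:,:,::-1],(800,600),interpolation=cv2.INTER_CUBIC))
E
```

```text
time_s: 0.82
ee_pos: [520.2, -406.9, 163.5]
ee_rot: [180.0, 0.0, 26.2]
force: [0.5, 0.1, 0.2]
gripper_width: 91.1
time_s: 1.45
ee_pos: [518.5, -407.7, 163.6]
ee_rot: [-180.0, -0.0, 76.6]
force: [0.4, 0.3, -0.2]
gripper_width: 91.6
time_s: 1.82
ee_pos: [518.5, -407.7, 163.7]
ee_rot: [-180.0, -0.0, 96.1]
force: [0.6, -0.1, -0.3]
gripper_width: 91.4
t 1.82 pos [ 518.5 -407.7  163.7] rot [-1.7998e+02 -2.0000e-02  9.6110e+01] w 91.4 F [ 0.6 -0.1 -0.3]
 tool shift [ 0.9  0.2 63.7]  after-turn shift [ 0.9  0.2 63.7]  turn [-0.02 -0.02 -0.89]
```

View pics/w1.png

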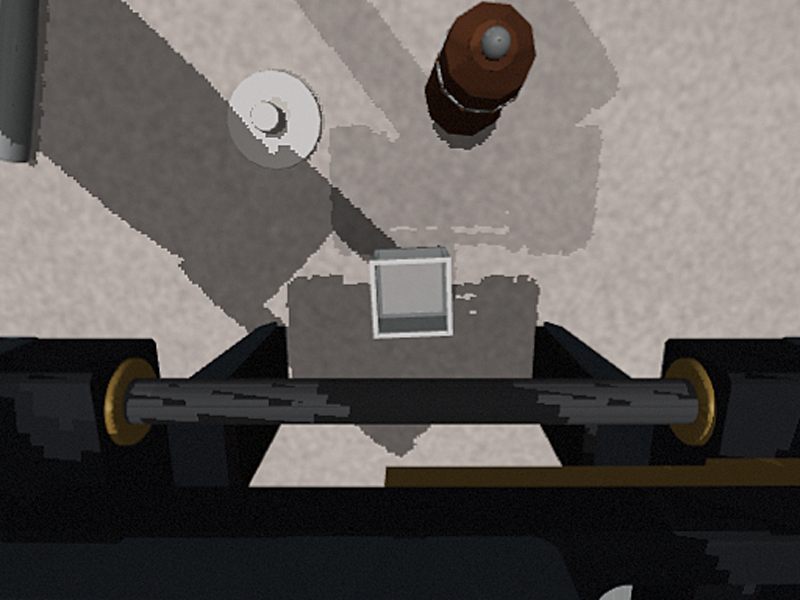

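```bash
cat >> h.py <<'E'
def rect(p,n,l,z,f=.64):
    X=unproj(p,(np.array(l,float)+.5)*f-.5,z)[:,:2]; c=X.mean(0)
    e=[float(np.hypot(*(X[(i+1)%4]-X[i])).round(1)) for i in range(4)]
    v=[X[1]-X[0],X[2]-X[1],X[3]-X[2],X[0]-X[3]]
    print(n,c.round(1),"edges",e,"edge angles mod90",[float((np.degrees(np.arctan2(a[1],a[0]))%90).round(2)) for a in v])
    return c
def circ(p,n,c,z,f=.64): print(n,unproj(p,(np.array(c,float)+.5)*f-.5,z).round(1))
E
python3 - <<'E'
from h import *
w=camera_params("wrist")
rect(w,"cup",[(370,259),(451.5,257),(453,335.5),(374,338.5)],52)
circ(w,"knobtop",(265,115),29); circ(w,"disc",(275.5,118),9)
E
```

```text
cup [ 519.2 -409.5] edges [48.1, 48.5, 48.5, 49.2] edge angles mod90 [7.52, 8.35, 8.39, 7.83]
knobtop [[ 420.5 -312.4   29. ]]
disc [[ 421.3 -311.6    9. ]]
```

```bash
python3 -m creep '{"offset":[[-0.0018,0.0005,0.03],[0,0,0.05],[0,0,0.045],[0,0,0.023],[0,0,0]],"rotation":[[0,0,-1.9],[0,0,0],[0,0,0],[0,0,0],[0,0,0]]}'
python3 - <<'E'
from h import *
goto(519.2,-409.5,15,98)
E
```

```text
time_s: 2.5
ee_pos: [518.1, -408.6, 13.8]
ee_rot: [-179.8, -0.2, 98.0]
force: [-0.2, -0.0, -0.3]
gripper_width: 91.1
t 2.5 pos [ 518.1 -408.6   13.8] rot [-179.82   -0.19   98.02] w 91.1 F [-0.2 -0.  -0.3]
 tool shift [-1.1  0.9 -1.2]  after-turn shift [-1.1  0.9 -1.2]  turn [-0.18 -0.19  0.02]
```

```bash
python3 -m creep '{"offset":[[-0.001,0.001,-0.001],[0,0,0],[0,0,0],[0,0,0],[0,0,0]],"rotation":[[0,0,0],[0,0,0],[0,0,0],[0,0,0],[0,0,0]]}' 1 15
python3 -m creep '{"offset":[[0,0,0],[0,0,0]],"rotation":[[0,0,0],[0,0,0]]}'
python3 - <<'E'
from h import *
goto(519.2,-409.5,15,98)
E
```

```text
time_s: 3.12
ee_pos: [520.5, -410.5, 17.3]
ee_rot: [180.0, 0.0, 98.1]
force: [-0.3, -0.2, 1.4]
gripper_width: 47.9
time_s: 3.38
ee_pos: [520.5, -410.4, 17.3]
ee_rot: [180.0, 0.0, 98.1]
force: [-0.5, -0.5, 4.1]
gripper_width: 47.9
t 3.38 pos [ 520.5 -410.4   17.3] rot [1.800e+02 1.000e-02 9.813e+01] w 47.9 F [-0.5 -0.5  4.1]
 tool shift [ 1.1 -1.1  2.3]  after-turn shift [ 1.1 -1.1  2.3]  turn [0.   0.01 0.13]
```

```bash
python3 -m creep '{"offset":[[0,0,-0.03],[0,0,-0.06],[0,0,-0.06],[0,0,-0.06],[0,0,0]],"rotation":[[0,0,0],[0,0,0],[0,0,0],[0,0,0],[0,0,0]]}'
python3 -m creep '{"offset":[[0.05,0.011,0],[0.05,0.011,0],[0.05,0.011,0],[0.05,0.011,0],[0.05,0.011,0]],"rotation":[[0,0,0],[0,0,0],[0,0,0],[0,0,0],[0,0,0]]}'
python3 -m creep '{"offset":[[0.05,0.011,0],[0.05,0.011,0],[0.05,0.011,0],[0,0,0],[0,0,0]],"rotation":[[0,0,0],[0,0,0],[0,0,0],[0,0,0],[0,0,0]]}'
python3 - <<'E'
from h import *
goto(566,104,100,96.5)
cv2.imwrite("pics/w2.png",cv2.resize(grab_frame("wrist")[:,:,::-1],(800,600),interpolation=cv2.INTER_CUBIC))
E
```

```text
time_s: 4.0
ee_pos: [522.7, -412.0, 233.0]
ee_rot: [179.5, 0.5, 98.1]
force: [-0.1, 0.5, -0.7]
gripper_width: 47.7
time_s: 4.62
ee_pos: [538.8, -153.2, 225.1]
ee_rot: [-179.9, -0.1, 98.1]
force: [0.6, 0.4, -0.3]
gripper_width: 48.3
time_s: 5.25
ee_pos: [550.4, -2.1, 225.7]
ee_rot: [-179.9, 0.0, 98.2]
force: [1.0, -0.4, -1.0]
gripper_width: 48.0
t 5.25 pos [550.4  -2.1 225.7] rot [-1.7987e+02  2.0000e-02  9.8170e+01] w 48.0 F [ 1.  -0.4 -1. ]
 tool shift [102.9  30.8 125.6]  after-turn shift [103.7  27.5 125.7]  turn [-0.13  0.02  1.67]
```

View pics/w2.png

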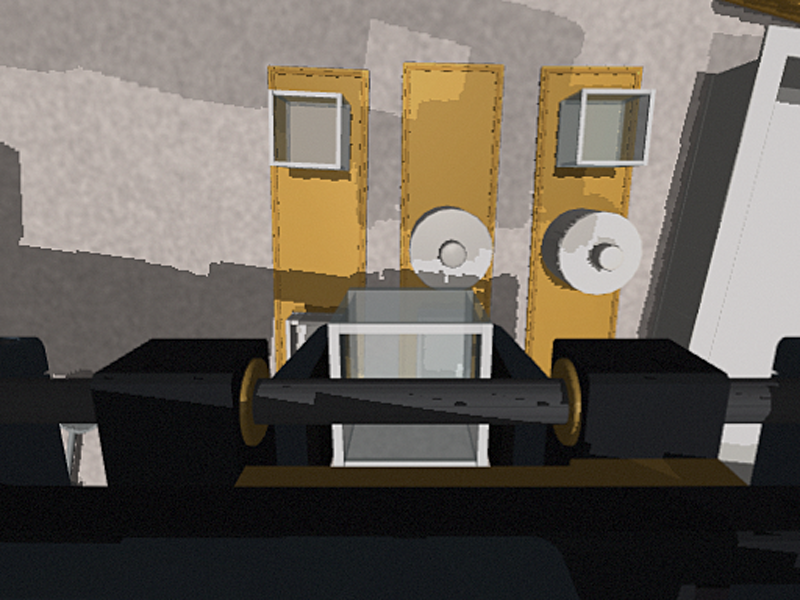

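Run:
```python
from h import *
w=camera_params("wrist"); t=grab_frame("wrist"); np.savez("f2.npz",t=t,**w)
crop(t,165,35,110,85,"w2a"); crop(t,245,35,180,85*135//85,"w2b"); crop(t,200,170,130,130,"w2c")
```

```text
Traceback (most recent call last):
TypeError: numpy.savez() got multiple values for keyword argument 't'
```

Run:
```python
from h import *
w=camera_params("wrist"); t=grab_frame("wrist"); np.savez("f2.npz",im=t,**w)
crop(t,165,35,110,85,"w2a"); crop(t,245,35,180,150,"w2b"); crop(t,200,180,130,130,"w2c")
```

```text
(no output)
```

View pics/w2a.png

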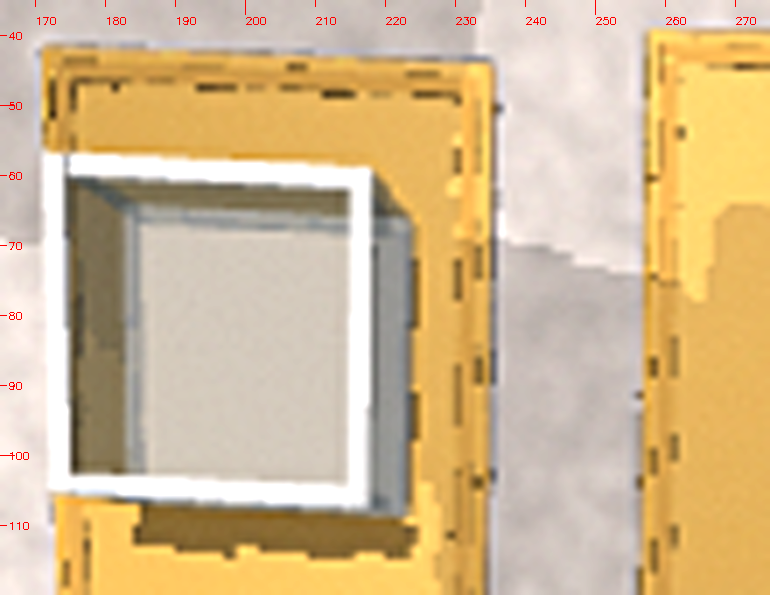

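View pics/w2b.png

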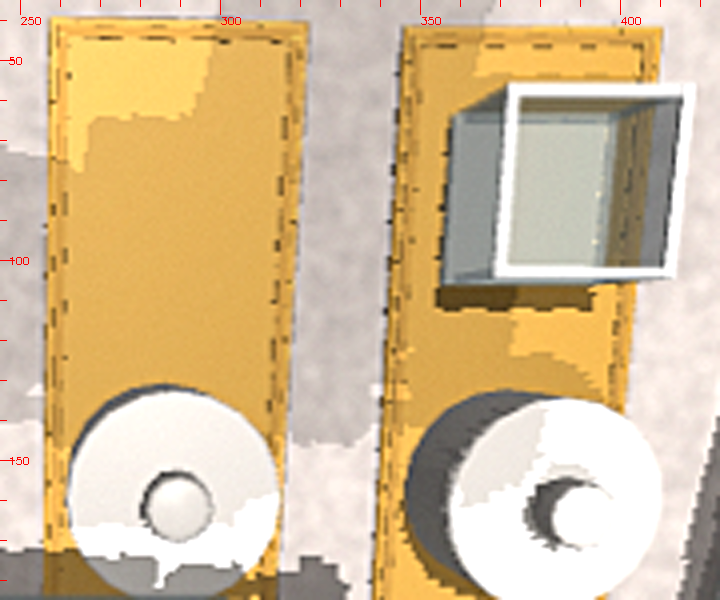

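View pics/w2c.png

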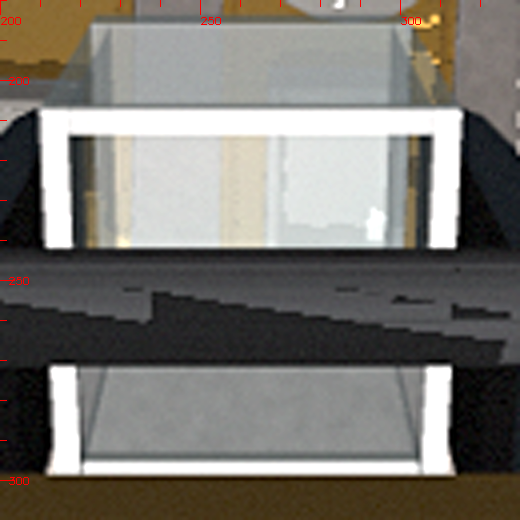

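```bash
cat >> h.py <<'E'
def cr(l,k,o): return np.array(l,float)/k+np.array(o)-.5
E
python3 - <<'E'
from h import *
d=np.load("f2.npz"); p={k:d[k] for k in ("mtx","R","t")}; p["k1"]=float(d["k1"])
R_=lambda n,l,k,o,z: rect(p,n,cr(l,k,o),z,f=1) 
import h
def rr(n,l,k,o,z):
    rect(p,n,cr(l,k,o)+0,z,1)
A=(7,(165,35));B=(4,(245,35));C=(4,(200,180))
rr("b cup",[(45,153),(372,168),(370,510),(50,492)],*A,56)
rr("c cup",[(511,84),(696,84),(676,280),(494,275)],*B,56)
pts=lambda l,k,o,z: unproj(p,cr(l,k,o),z)[:,:2]
print("a lid disc",pts([(174,496)],*B,54),"knob",pts([(178,506)],*B,74))
print("c lid disc",pts([(555,505)],*B,54),"knob",pts([(585,517)],*B,74))
def ang(a,b): v=a-b; return np.degrees(np.arctan2(-v[0],v[1])).round(2)
for n,l in (("a L",[(50,17),(43,540)]),("a R",[(309,22),(285,430)]),("c L",[(405,26),(374,590)])):
    X=pts(l,*B,4); print(n,X.round(1),ang(X[0],X[1]))
X=pts([(50,17),(309,22)],*B,4); m=X.mean(0); u=np.array([-np.sin(np.radians(6.3)),np.cos(np.radians(6.3))]); print("a end mid",m,"width",np.hypot(*(X[0]-X[1])),"left place",m-50*u,"pot",m-135*u)
X=pts([(405,26),(662,27)],*B,4); m=X.mean(0); print("c end",m,"w",np.hypot(*(X[0]-X[1])),"pot",m-135*u, "end ang")
X=pts([(40,45),(494,62)],*A,4); m=X.mean(0); print("b end",m,"w",np.hypot(*(X[0]-X[1])),"mid",m-135*u,"cup",m-50*u)
s=env.state(); R=Rot.from_euler("xyz",s["ee_rot"],degrees=True)
X=unproj(p,cr([(40,108),(462,108),(455,475),(47,475)],*C),s["ee_pos"][2]+34.7); T=R.inv().apply(X-s["ee_pos"]); print("held cup in tool",T.round(1),T.mean(0).round(2))
E
```

```text
b cup [465.1  86.9] edges [48.1, 48.6, 48.7, 48.1] edge angles mod90 [5.52, 5.83, 4.91, 5.09]
c cup [670.4 118.2] edges [47.6, 48.5, 48.6, 47.2] edge angles mod90 [8.27, 8.49, 6.71, 7.32]
a lid disc [[575.04527433  21.36003906]] knob [[574.53501055  21.26332616]]
c lid disc [[680.59602185  33.91492171]] knob [[681.06677117  33.56268592]]
a L [[521.7 148.9]
 [540.6  -4.4]] 7.03
a R [[596.8 158.3]
 [611.2  41. ]] 6.99
c L [[624.8 161.2]
 [649.1  -5.5]] 8.28
a end mid [559.24268504 153.58915487] width 75.72574940737815 left place [564.7294006  103.89110709] pot [574.05681704  19.40442588]
c end [662.14837632 166.47222981] w 75.38234443734156 pot [676.96250832  32.28750083] end ang
b end [459.07900701 136.42691935] w 76.03939874767308 mid [473.893139     2.24219036] cup [464.56572256  86.72887157]
held cup in tool [[ 25.6 -25.1 -34.7]
 [ 25.6  23.5 -34.7]
 [-21.9  24.7 -34.7]
 [-22.  -26.1 -34.7]] [  1.81  -0.76 -34.7 ]
```

```bash
python3 -m creep '{"offset":[[0.035,0.0095,0],[0.035,0.0095,0],[0.034,0.0085,0],[0,0,0.05],[0,0,0]],"rotation":[[0,0,1.17],[0,0,0],[0,0,0],[0,0,0],[0,0,0]]}'
python3 - <<'E'
from h import *
goto(565.9,103.1,60,97)
w=camera_params("wrist"); t=grab_frame("wrist"); np.savez("f3.npz",im=t,**w)
cv2.imwrite("pics/w3.png",cv2.resize(t[:,:,::-1],(800,600),interpolation=cv2.INTER_CUBIC))
E
```

```text
time_s: 6.02
ee_pos: [562.3, 103.5, 173.5]
ee_rot: [-179.5, 0.0, 96.9]
force: [0.0, -0.2, 0.2]
gripper_width: 48.0
t 6.03 pos [562.3 103.5 173.5] rot [-1.7948e+02  4.0000e-02  9.6910e+01] w 48.0 F [ 0.  -0.2  0.2]
 tool shift [ -0.8   4.6 113.5]  after-turn shift [ -0.8   3.5 113.5]  turn [-0.52  0.04 -0.09]
```

View pics/w3.png

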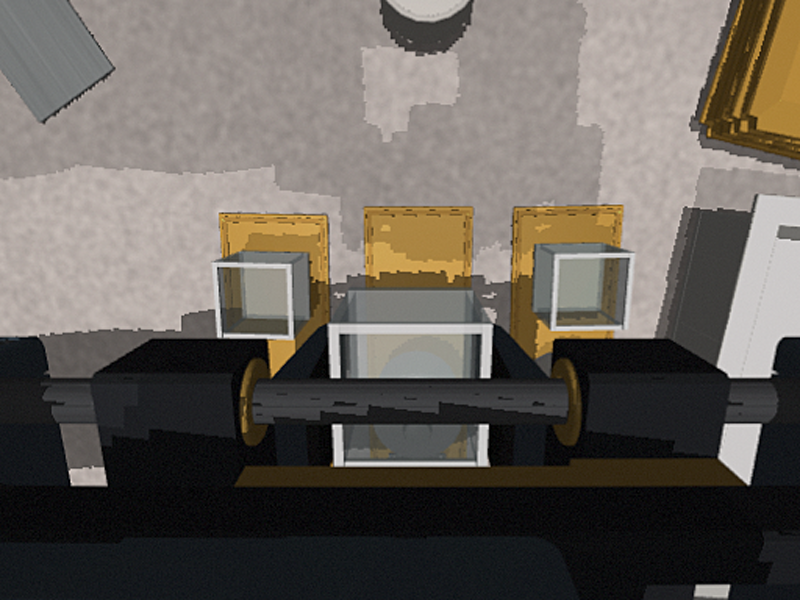

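```bash
python3 -m creep '{"offset":[[0,0,0.05],[0,0,0.05],[0,0,0.03],[0,0,0],[0,0,0]],"rotation":[[0,0,0],[0,0,0],[0,0,0],[0,0,0],[0,0,0]]}'
python3 - <<'E'
from h import *
goto(565.9,103.1,21.3,97)
w=camera_params("wrist"); t=grab_frame("wrist"); np.savez("f3.npz",im=t,**w)
crop(t,130,170,260,140,"w4")
E
```

```text
time_s: 6.7
ee_pos: [567.1, 104.5, 49.4]
ee_rot: [179.7, -0.0, 96.9]
force: [0.9, 1.2, -0.0]
gripper_width: 48.1
t 6.7 pos [567.1 104.5  49.4] rot [ 1.7974e+02 -1.0000e-02  9.6900e+01] w 48.1 F [ 0.9  1.2 -0. ]
 tool shift [-1.2 -1.5 28.1]  after-turn shift [-1.2 -1.4 28.1]  turn [ 0.26 -0.01 -0.1 ]
```

View pics/w4.png

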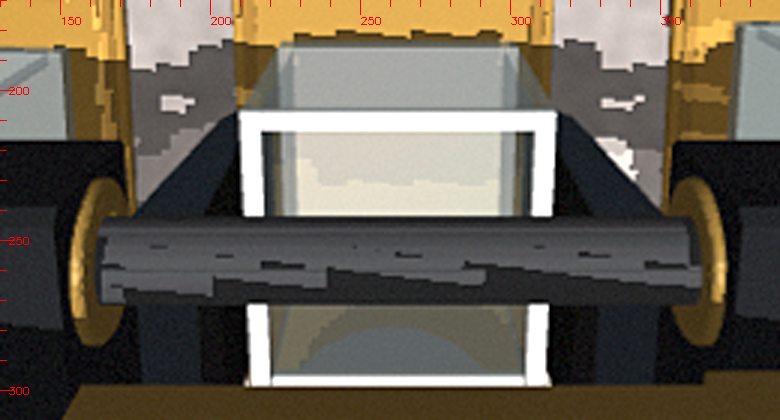

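```bash
python3 -m creep '{"offset":[[-0.001,-0.001,0.022],[0,0,0],[0,0,0]],"rotation":[[0,0,0],[0,0,0],[0,0,0]]}'
python3 - <<'E'
from h import *
goto(565.9,103.1,21.3,97)
w=camera_params("wrist"); t=grab_frame("wrist"); np.savez("f3.npz",im=t,**w)
crop(t,130,100,260,200,"w5")
E
```

```text
time_s: 7.12
ee_pos: [565.2, 103.8, 26.5]
ee_rot: [179.8, -0.0, 97.0]
force: [0.5, 0.0, -0.3]
gripper_width: 48.3
t 7.12 pos [565.2 103.8  26.5] rot [179.85  -0.    96.96] w 48.3 F [ 0.5  0.  -0.3]
 tool shift [-0.7  0.6  5.2]  after-turn shift [-0.7  0.6  5.2]  turn [ 0.15 -0.   -0.04]
```

View pics/w5.png

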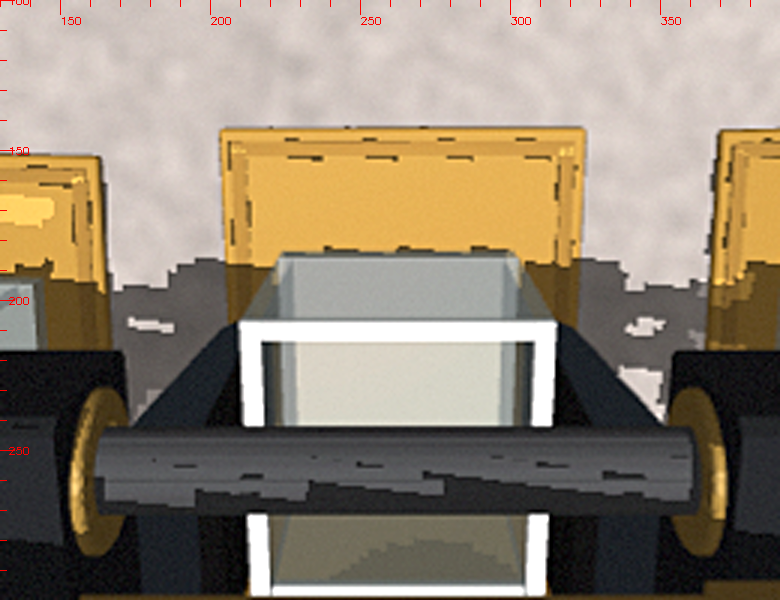

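Run:
```python
from h import *
d=np.load("f3.npz"); p={k:d[k] for k in ("mtx","R","t")}; p["k1"]=float(d["k1"])
s=env.state(); R=Rot.from_euler("xyz",s["ee_rot"],degrees=True); C=(3,(130,100))
T=lambda l,z:R.inv().apply(unproj(p,cr(l,*C),z)-s["ee_pos"]).round(1)[:,:2]
print("end",T([(221,130),(585,128)],4).tolist(),"side L",T([(221,130),(228,320)],4).tolist(),"side R",T([(585,128),(579,320)],4).tolist())
z=s["ee_pos"][2]-17.3
print("base front",T([(280,255),(518,254)],z).tolist(),"rim",T([(239,321),(556,321),(546,597),(248,597)],z+52).tolist())
```

```text
end [[49.9, -37.4], [50.3, 38.0]] side L [[49.9, -37.4], [8.9, -37.8]] side R [[50.3, 38.0], [8.9, 38.7]]
base front [[24.5, -25.3], [24.7, 24.2]] rim [[25.3, -25.2], [25.3, 23.6], [-22.5, 23.9], [-22.4, -25.6]]
```

```bash
python3 -m creep '{"offset":[[-0.0002,0.0008,0],[0,0,0.003],[0,0,0.0025],[0,0,0],[0,0,0]],"rotation":[[0,0,0],[0,0,0],[0,0,0],[0,0,0],[0,0,0]]}'
python3 - <<'E'
from h import *
goto(565.9,103.1,21.3,97)
E
```

```text
time_s: 7.8
ee_pos: [565.2, 103.6, 21.2]
ee_rot: [179.9, 0.0, 97.0]
force: [-1.8, 0.2, 11.5]
gripper_width: 48.0
t 7.8 pos [565.2 103.6  21.2] rot [179.94   0.    96.96] w 48.0 F [-1.8  0.2 11.5]
 tool shift [-0.5  0.6 -0.1]  after-turn shift [-0.5  0.6 -0.1]  turn [ 0.06  0.   -0.04]
```

```bash
python3 -m creep '{"offset":[[0,0.0005,-0.001],[0,0,0],[0,0,0]],"rotation":[[0,0,0],[0,0,0],[0,0,0]]}'
python3 -m creep '{"offset":[[0,0,0],[0,0,0],[0,0,0]],"rotation":[[0,0,0],[0,0,0],[0,0,0]]}' 0.2
python3 -m creep '{"offset":[[0,0,-0.03],[0,0,-0.06],[0,0,-0.06],[0,0,-0.06],[0,0,0]],"rotation":[[0,0,0],[0,0,0],[0,0,0],[0,0,0],[0,0,0]]}'
python3 -m creep '{"offset":[[-0.05,0,0],[-0.03,0,0],[0,0,0],[0,0,0]],"rotation":[[0,0,0],[0,0,0],[0,0,0],[0,0,0]]}'
python3 - <<'E'
from h import *
goto(565.9,103.1,21.3,97)
w=camera_params("wrist"); t=grab_frame("wrist"); np.savez("f6.npz",im=t,**w)
crop(t,170,40,260,190,"w6")
E
```

```text
time_s: 8.18
ee_pos: [565.3, 103.6, 21.2]
ee_rot: [-180.0, 0.0, 97.0]
force: [-2.6, -1.0, 7.6]
gripper_width: 48.0
time_s: 8.55
ee_pos: [565.3, 103.5, 20.1]
ee_rot: [-180.0, 0.0, 97.0]
force: [-0.7, -0.1, 0.3]
gripper_width: 72.1
time_s: 9.18
ee_pos: [568.3, 104.0, 236.0]
ee_rot: [179.3, -0.0, 97.0]
force: [-0.1, -0.1, 0.2]
gripper_width: 73.0
time_s: 9.68
ee_pos: [574.6, 24.7, 229.4]
ee_rot: [-179.9, -0.0, 97.0]
force: [0.4, 0.5, 0.4]
gripper_width: 73.2
t 9.68 pos [574.6  24.7 229.4] rot [-1.799e+02 -5.000e-02  9.695e+01] w 73.2 F [0.4 0.5 0.4]
 tool shift [ 78.7   1.2 208.2]  after-turn shift [ 78.9   0.9 208.1]  turn [-0.1  -0.05 -0.05]
```

View pics/w6.png

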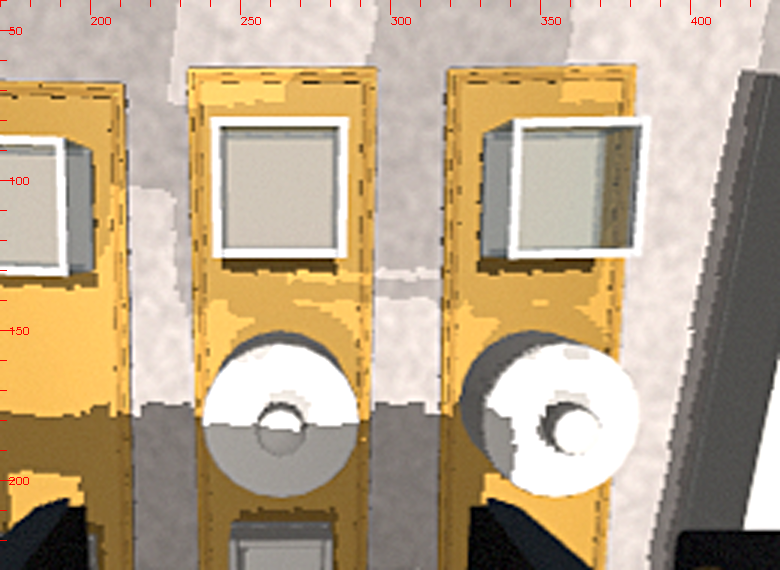

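Run:
```python
from h import *
d=np.load("f6.npz"); p={k:d[k] for k in ("mtx","R","t")}; p["k1"]=float(d["k1"]); C=(3,(170,40))
rect(p,"a cup",cr([(211,117),(349,117),(347,257),(214,257)],*C),56,1)
rect(p,"c cup",cr([(513,117),(650,117),(640,257),(509,257)],*C),56,1)
P=lambda l,z: unproj(p,cr(l,*C),z)[:,:2].round(1).tolist()
print("a disc",P([(281,420.5)],54),"knob?",P([(283,419)],74),"c disc",P([(561,420.5)],54),"knob",P([(577,429)],74))
def ang(l): v=np.subtract(*P(l,4)); return np.degrees(np.arctan2(-v[0],v[1])).round(2)
print("a L",ang([(188,67),(200,560)]),"a R",ang([(376,69),(368,560)]),P([(188,67),(376,69)],4),P([(200,560),(368,560)],4),"c",ang([(449,66),(440,410)]),P([(449,66),(637,67)],4))
```

```text
a cup [564.3 105.1] edges [48.4, 48.1, 48.3, 48.1] edge angles mod90 [6.97, 7.13, 6.99, 7.33]
c cup [669.8 118.1] edges [48.1, 48.1, 47.6, 48.1] edge angles mod90 [7.1, 7.97, 7.07, 8.61]
a disc [[575.0, 20.9]] knob? [[575.1, 25.5]] c disc [[680.7, 33.9]] knob [[680.5, 34.8]]
a L 7.18 a R 7.41 [[521.8, 149.2], [596.4, 157.5]] [[547.8, -57.1], [623.1, -47.8]] c 7.83 [[625.1, 162.2], [699.7, 171.1]]
```

```bash
python3 -m creep '{"offset":[[0.0515,-0.019,0],[0.0515,-0.019,0],[0.0515,-0.019,0],[0.0515,-0.019,0],[0.0515,-0.019,0]],"rotation":[[0,0,0],[0,0,0],[0,0,0],[0,0,0],[0,0,0]]}' 0
python3 -m creep '{"offset":[[0.0515,-0.019,0],[0,0,0.05],[0,0,0.02],[0,0,0]],"rotation":[[0,0,3.5],[0,0,0],[0,0,0],[0,0,0]]}'
python3 - <<'E'
from h import *
goto(423,317,5,93.5)
w=camera_params("wrist"); t=grab_frame("wrist"); np.savez("f7.npz",im=t,**w)
cv2.imwrite("pics/w7.png",cv2.resize(t[:,:,::-1],(800,600),interpolation=cv2.INTER_CUBIC))
crop(t,190,120,150,100,"w7c")
E
```

```text
time_s: 10.35
ee_pos: [448.0, 270.7, 230.3]
ee_rot: [180.0, -0.0, 97.0]
force: [0.6, 0.9, 0.6]
gripper_width: 91.1
time_s: 10.85
ee_pos: [422.7, 317.3, 158.8]
ee_rot: [-179.8, 0.1, 93.6]
force: [0.1, -0.8, 0.8]
gripper_width: 91.0
t 10.85 pos [422.7 317.3 158.8] rot [-1.7979e+02  1.2000e-01  9.3570e+01] w 91.0 F [ 0.1 -0.8  0.8]
 tool shift [  0.    0.8 153.8]  after-turn shift [ -0.3   0.2 153.8]  turn [-0.21  0.12  0.07]
```

View pics/w7.png

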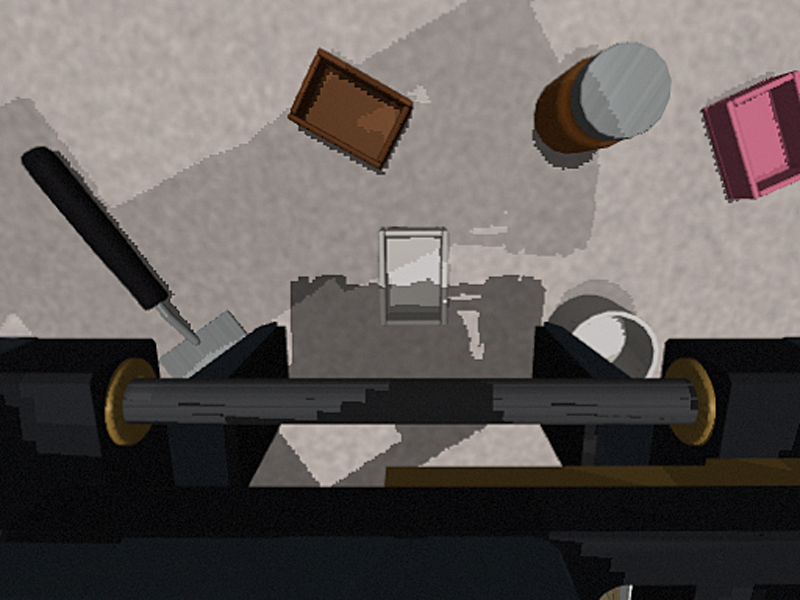

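View pics/w7c.png

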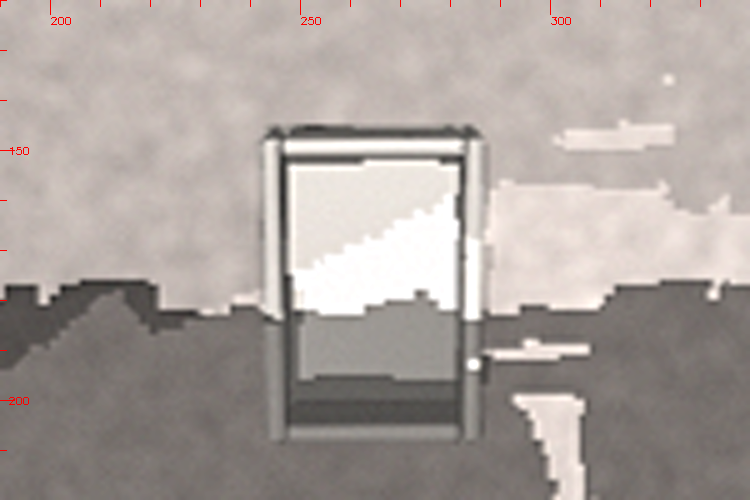

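Run:
```python
from h import *
d=np.load("f7.npz"); p={k:d[k] for k in ("mtx","R","t")}; p["k1"]=float(d["k1"])
rect(p,"dish",cr([(263,136),(484,136),(482,440),(268,440)],5,(190,120)),26,1)
circ(p,"spat",[(248,340),(235,310)],3); goto(423,317,5,93.5)
```

```text
dish [423.2 323.5] edges [43.1, 61.8, 43.8, 61.9] edge angles mod90 [3.62, 4.29, 3.68, 3.66]
spat [[308.9 266.7   3. ]
 [300.2 288.3   3. ]]
t 10.9 pos [423.9 317.7 160.2] rot [-1.7995e+02  3.0000e-02  9.3540e+01] w 91.1 F [0.1 0.7 0.1]
 tool shift [ -0.6  -0.8 155.2]  after-turn shift [ -0.6  -0.9 155.2]  turn [-0.05  0.03  0.04]
```

Run:
```python
from h import *
w=camera_params("wrist"); t=grab_frame("wrist"); crop(t,190,120,150,100,"w8c")
rect(w,"dish same px",cr([(263,136),(484,136),(482,440),(268,440)],5,(190,120)),26,1)
p=camera_params("top")
u=lambda y,z:(proj(p,[[x,yy,zz] for zz in (0,26) for x,yy in ((445,y+31),(445,y-31),(401,y-31),(401,y+31))])-[90,140]+.5)*5
print(u(323.5,0).round(0).tolist())
c=cv2.imread("pics/topl.png")
tt=grab_frame("top"); crop(tt,90,140,100,110,"topl2")
```

```text
dish same px [424.8 323.8] edges [43.4, 62.1, 44.0, 62.1] edge angles mod90 [3.58, 4.25, 3.6, 3.63]
[[220.0, 415.0], [327.0, 413.0], [325.0, 490.0], [217.0, 491.0], [205.0, 411.0], [315.0, 410.0], [313.0, 488.0], [203.0, 490.0]]
```

View pics/w8c.png

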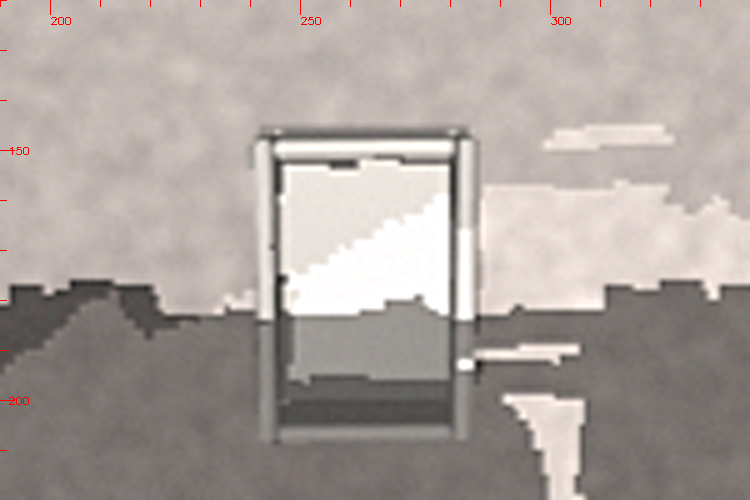

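View pics/topl2.png

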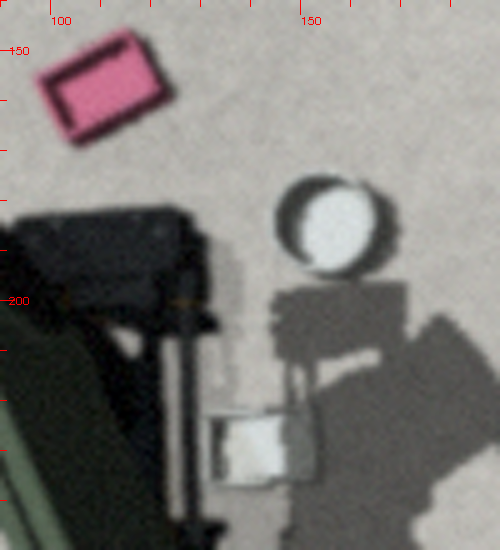

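```bash
python3 -m creep '{"offset":[[0.0057,-0.0006,0],[0,0,0.06],[0,0,0.06],[0,0,0.02],[0,0,0]],"rotation":[[0,0,-0.3],[0,0,0],[0,0,0],[0,0,0],[0,0,0]]}' 0.15
python3 -m creep '{"offset":[[0,0,0],[0,0,0]],"rotation":[[0,0,0],[0,0,0]]}'
python3 - <<'E'
from h import *
goto(423.2,323.5,5,93.8)
w=camera_params("wrist"); t=grab_frame("wrist"); np.savez("f9.npz",im=t,**w)
crop(t,190,170,150,120,"w9")
E
```

```text
time_s: 11.62
ee_pos: [423.1, 322.5, 19.5]
ee_rot: [-179.9, 0.1, 93.8]
force: [0.7, 0.6, -0.3]
gripper_width: 77.5
time_s: 11.88
ee_pos: [424.6, 323.5, 22.0]
ee_rot: [179.8, -0.1, 93.8]
force: [-0.8, 0.4, 0.5]
gripper_width: 77.5
t 11.88 pos [424.6 323.5  22. ] rot [ 1.7983e+02 -1.1000e-01  9.3760e+01] w 77.5 F [-0.8  0.4  0.5]
 tool shift [ 0.  -1.5 17. ]  after-turn shift [ 0.1 -1.4 17. ]  turn [ 0.17 -0.11 -0.04]
```

View pics/w9.png

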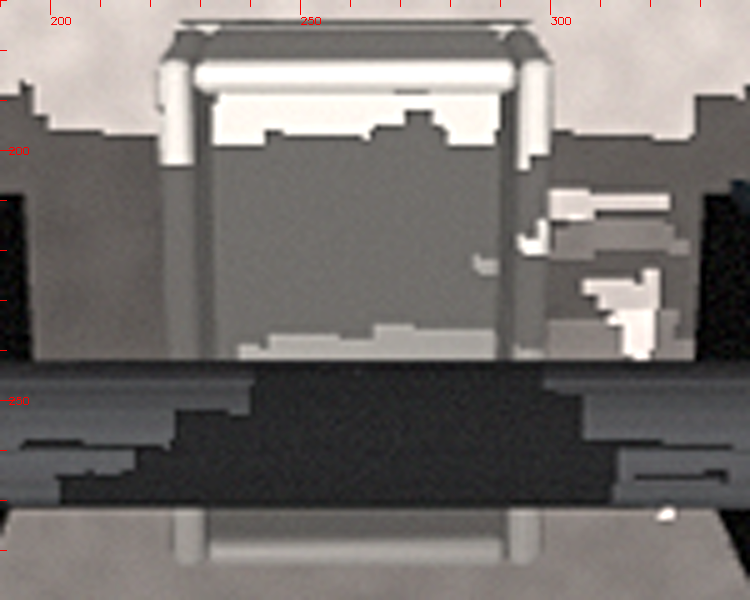

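```bash
python3 -m creep '{"offset":[[0,-0.001,0.012],[0,0,0.004],[0,0,0],[0,0,0]],"rotation":[[0,0,0],[0,0,0],[0,0,0],[0,0,0]]}'
python3 - <<'E'
from h import *
d=np.load("f9.npz"); p={k:d[k] for k in ("mtx","R","t")}; p["k1"]=float(d["k1"])
rect(p,"dish",cr([(160,58),(550,58),(541,563),(173,563)],5,(190,170)),26,1)
goto(423.2,323.5,5,93.8)
E
```

```text
time_s: 12.42
ee_pos: [422.6, 322.7, 4.4]
ee_rot: [180.0, 0.0, 93.8]
force: [-0.4, -0.2, 0.1]
gripper_width: 77.6
dish [423.1 323.5] edges [43.2, 61.9, 44.3, 61.9] edge angles mod90 [3.77, 4.44, 3.72, 3.44]
t 12.43 pos [422.6 322.7   4.4] rot [180.     0.    93.76] w 77.6 F [-0.4 -0.2  0.1]
 tool shift [ 0.8  0.6 -0.6]  after-turn shift [ 0.8  0.6 -0.6]  turn [ 0.    0.   -0.04]
```

```bash
python3 -m creep '{"offset":[[0.0007,0.0005,0],[0,0,0],[0,0,0],[0,0,0],[0,0,0]],"rotation":[[0,0,0],[0,0,0],[0,0,0],[0,0,0],[0,0,0]]}' 1 20
python3 -c "
from h import *
goto(423.2,323.5,5,93.8)"
python3 -m creep '{"offset":[[0,0,-0.03],[0,0,-0.06],[0,0,-0.06],[0,0,-0.06],[0,0,0]],"rotation":[[0,0,0],[0,0,0],[0,0,0],[0,0,0],[0,0,0]]}'
python3 - <<'E'
from h import *
goto(691.5,-50.1,200,97.5)
E
```

```text
time_s: 13.05
ee_pos: [423.0, 323.4, 4.4]
ee_rot: [180.0, 0.0, 93.8]
force: [-0.1, -0.3, 1.0]
gripper_width: 43.9
t 13.05 pos [423.  323.4   4.4] rot [179.99   0.    93.76] w 43.9 F [-0.1 -0.3  1. ]
 tool shift [ 0.1  0.2 -0.6]  after-turn shift [ 0.1  0.2 -0.6]  turn [ 0.01  0.   -0.04]
time_s: 13.68
ee_pos: [425.3, 325.1, 219.6]
ee_rot: [179.4, -0.3, 93.8]
force: [0.2, 0.1, -0.5]
gripper_width: 43.7
t 13.68 pos [425.3 325.1 219.6] rot [179.45  -0.35  93.76] w 43.7 F [ 0.2  0.1 -0.5]
 tool shift [-391.9  240.9   19.6]  after-turn shift [-406.7  215.    19.6]  turn [ 0.56 -0.33 -3.74]
```

Run:
```python
from h import *
d=np.load("f2.npz"); p={k:d[k] for k in ("mtx","R","t")}; p["k1"]=float(d["k1"])
q=camera_params("top"); s=camera_params("side")
for z in (0,20,40,60,80,100):
    print(z,"wrist base",unproj(p,np.array([(697,75),(768,30)])*.64,z)[:,:2].round(0).tolist(),"top rim corners",unproj(q,np.array([(295,178),(484,170)])*.64,z)[:,:2].round(0).tolist(),"side near corners",unproj(s,np.array([(274,352),(322,204)])*.64,z)[:,:2].round(0).tolist())
```

```text
0 wrist base [[746.0, 172.0], [790.0, 210.0]] top rim corners [[768.0, 199.0], [779.0, -165.0]] side near corners [[768.0, 168.0], [787.0, -232.0]]
20 wrist base [[735.0, 166.0], [777.0, 203.0]] top rim corners [[761.0, 195.0], [772.0, -162.0]] side near corners [[761.0, 180.0], [780.0, -212.0]]
40 wrist base [[725.0, 161.0], [765.0, 195.0]] top rim corners [[754.0, 191.0], [765.0, -159.0]] side near corners [[754.0, 193.0], [773.0, -192.0]]
60 wrist base [[715.0, 155.0], [752.0, 188.0]] top rim corners [[747.0, 188.0], [757.0, -156.0]] side near corners [[747.0, 206.0], [766.0, -172.0]]
80 wrist base [[705.0, 150.0], [740.0, 180.0]] top rim corners [[740.0, 184.0], [750.0, -154.0]] side near corners [[740.0, 219.0], [758.0, -152.0]]
100 wrist base [[694.0, 144.0], [727.0, 173.0]] top rim corners [[732.0, 181.0], [742.0, -151.0]] side near corners [[733.0, 232.0], [751.0, -132.0]]
```

```bash
python3 -m creep '{"offset":[[-0.05,0.031,0],[-0.05,0.031,0],[-0.05,0.031,0],[-0.05,0.031,0],[-0.05,0.03,0]],"rotation":[[0,0,0],[0,0,0],[0,0,0],[0,0,0],[0,0,0]]}'
python3 -m creep '{"offset":[[0,0,0],[0,0,0]],"rotation":[[0,0,-3.7],[0,0,0]]}'
python3 - <<'E'
from h import *
goto(691.5,-50.1,200,97.5)
w=camera_params("wrist"); t=grab_frame("wrist"); np.savez("f10.npz",im=t,**w)
cv2.imwrite("pics/w10.png",cv2.resize(t[:,:,::-1],(800,600),interpolation=cv2.INTER_CUBIC))
crop(grab_frame("side"),100,90,220,160,"s10")
E
```

```text
time_s: 14.3
ee_pos: [593.2, 82.3, 212.7]
ee_rot: [-179.8, -0.0, 93.8]
force: [0.6, 0.8, -1.4]
gripper_width: 43.9
time_s: 14.55
ee_pos: [592.5, 83.3, 212.6]
ee_rot: [-179.8, -0.0, 97.3]
force: [-0.6, -0.0, -0.3]
gripper_width: 44.0
t 14.55 pos [592.5  83.3 212.6] rot [-1.7981e+02 -1.0000e-02  9.7340e+01] w 44.0 F [-0.6 -0.  -0.3]
 tool shift [-145.    81.2   12.3]  after-turn shift [-145.2   80.8   12.6]  turn [-0.19 -0.01 -0.16]
```

View pics/w10.png

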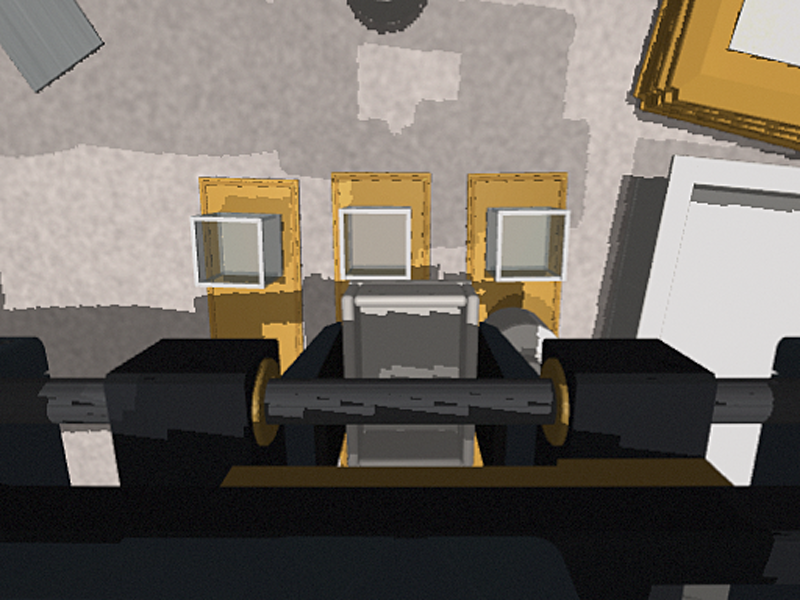

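View pics/s10.png

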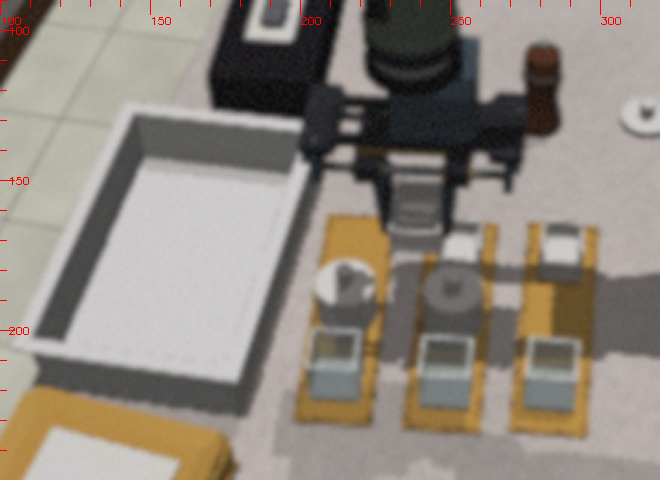

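```bash
python3 -m creep '{"offset":[[-0.0483,0.027,0],[-0.0483,0.027,0],[-0.0483,0.027,0],[0,0,0],[0,0,0]],"rotation":[[0,0,-0.16],[0,0,0],[0,0,0],[0,0,0],[0,0,0]]}'
python3 - <<'E'
from h import *
goto(691.5,-50.1,200,97.5)
w=camera_params("wrist"); t=grab_frame("wrist"); np.savez("f11.npz",im=t,**w)
cv2.imwrite("pics/w11.png",cv2.resize(t[:,:,::-1],(800,600),interpolation=cv2.INTER_CUBIC))
crop(t,150,50,260,190,"w11a"); crop(t,200,180,130,130,"w11b")
E
```

```text
time_s: 15.28
ee_pos: [691.8, -47.8, 213.9]
ee_rot: [-179.9, -0.1, 97.6]
force: [0.3, 0.2, -0.2]
gripper_width: 43.9
t 15.28 pos [691.8 -47.8 213.9] rot [-1.7992e+02 -5.0000e-02  9.7640e+01] w 43.9 F [ 0.3  0.2 -0.2]
 tool shift [-2.3 -0.5 13.9]  after-turn shift [-2.3 -0.6 13.9]  turn [-0.08 -0.05  0.14]
```

View pics/w11a.png

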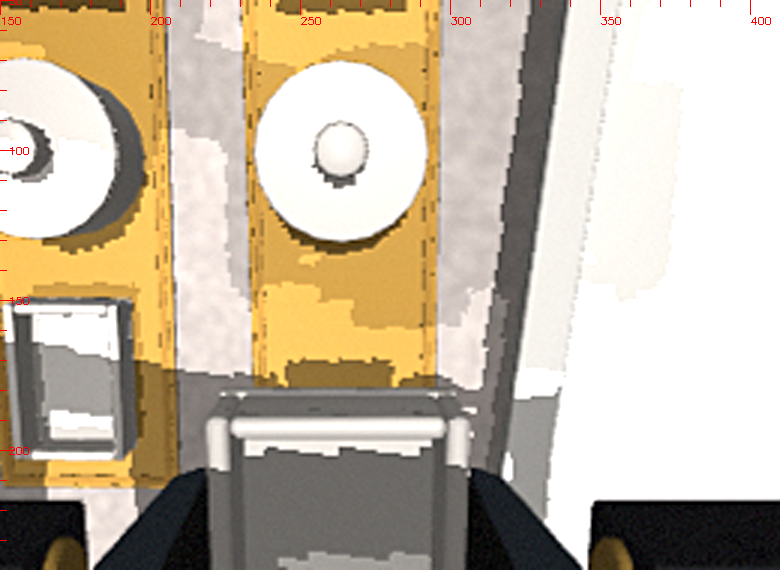

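View pics/w11b.png

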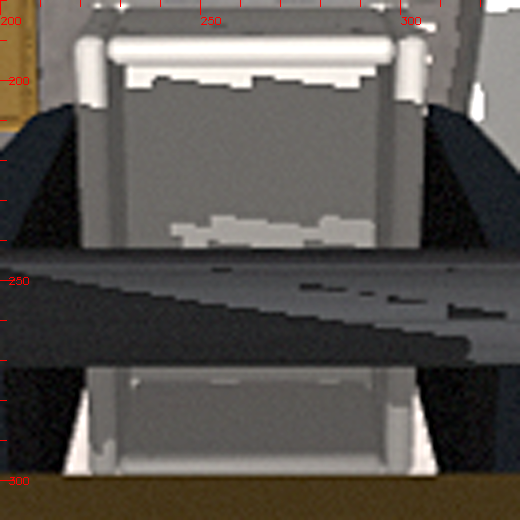

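Run:
```python
from h import *
d=np.load("f11.npz"); p={k:d[k] for k in ("mtx","R","t")}; p["k1"]=float(d["k1"])
A=(3,(150,50));B=(4,(200,180)); s=env.state(); R=Rot.from_euler("xyz",s["ee_rot"],degrees=True); print(s["ee_pos"])
X=unproj(p,cr([(76,38),(427,38),(412,472),(88,472)],*B),s["ee_pos"][2]+21.6); T=R.inv().apply(X-s["ee_pos"]); print("held",T.round(1).tolist(),T.mean(0).round(2))
P=lambda l,z: unproj(p,cr(l,*A),z)[:,:2].round(1)
print("c disc",P([(342,150.5)],54),"knob",P([(341,151)],74))
L=P([(247,0),(253,388)],4);Rr=P([(443,0),(436,388)],4)
for a,b in (L,Rr): v=a-b; print(a,b,np.degrees(np.arctan2(-v[0],v[1])).round(2))
print("tray",P([(527,0),(497,450)],0),P([(560,0),(520,400)],60))
```

```text
[691.661087   -47.38577216 214.27686793]
held [[30.3, -22.4, -21.6], [30.3, 21.2, -21.6], [-30.2, 21.3, -21.6], [-30.3, -22.8, -21.6]] [  0.04  -0.69 -21.6 ]
c disc [[680.9  34.5]] knob [[680.7  33.3]]
[637.4  86.9] [656.6 -62.2] 7.34
[711.3  96.8] [732.3 -52. ] 8.03
tray [[743.6 102. ]
 [763.1 -75.9]] [[744.7  90.2]
 [755.5 -42.1]]
```

```bash
python3 -m creep '{"offset":[[-0.0025,0.0006,0.03],[0,0,0.06],[0,0,0.06],[0,0,0.03],[0,0,0]],"rotation":[[0,0,-0.1],[0,0,0],[0,0,0],[0,0,0],[0,0,0]]}'
python3 -m creep '{"offset":[[0,0,0],[0,0,0],[0,0,0]],"rotation":[[0,0,0],[0,0,0],[0,0,0]]}'
python3 - <<'E'
from h import *
goto(692.7,-50.1,8.4,97.7)
E
```

```text
time_s: 15.95
ee_pos: [690.8, -49.5, 32.1]
ee_rot: [-179.7, -0.1, 97.8]
force: [0.9, 0.3, -0.5]
gripper_width: 43.8
time_s: 16.32
ee_pos: [694.2, -51.3, 36.2]
ee_rot: [179.8, 0.0, 97.7]
force: [-0.4, 0.5, -1.1]
gripper_width: 43.9
t 16.32 pos [694.2 -51.3  36.2] rot [1.7984e+02 4.0000e-02 9.7730e+01] w 43.9 F [-0.4  0.5 -1.1]
 tool shift [ 1.4 -1.4 27.8]  after-turn shift [ 1.4 -1.3 27.8]  turn [0.16 0.04 0.03]
```

```bash
python3 -m creep '{"offset":[[0.0008,-0.0012,0.02],[0,0,0],[0,0,0],[0,0,0]],"rotation":[[0,0,0],[0,0,0],[0,0,0],[0,0,0]]}'
python3 - <<'E'
from h import *
goto(692.7,-50.1,8.4,97.7)
w=camera_params("wrist"); t=grab_frame("wrist"); np.savez("f12.npz",im=t,**w)
crop(t,130,20,260,200,"w12")
E
```

```text
time_s: 16.82
ee_pos: [692.8, -50.8, 15.4]
ee_rot: [179.9, 0.0, 97.7]
force: [1.1, -0.4, -1.0]
gripper_width: 43.7
t 16.82 pos [692.8 -50.8  15.4] rot [1.7991e+02 3.0000e-02 9.7720e+01] w 43.7 F [ 1.1 -0.4 -1. ]
 tool shift [0.7 0.  7. ]  after-turn shift [0.7 0.  7. ]  turn [0.09 0.03 0.02]
```

View pics/w12.png

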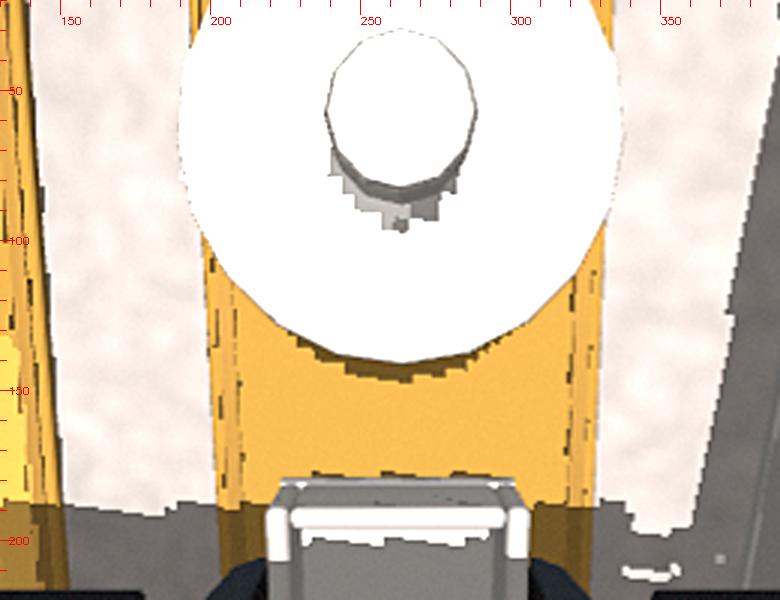

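Run:
```python
from h import *
d=np.load("f12.npz"); p={k:d[k] for k in ("mtx","R","t")}; p["k1"]=float(d["k1"]);C=(3,(130,20))
s=env.state(); R=Rot.from_euler("xyz",s["ee_rot"],degrees=True)
T=lambda l,z:R.inv().apply(unproj(p,cr(l,*C),z)-s["ee_pos"]).round(1)[:,:2].tolist()
print("knob",T([(401,107)],74),"disc near",T([(401,363)],54),"L",T([(203,240),(218,505)],4),"R",T([(604,240),(593,505)],4))
z=s["ee_pos"][2];print("rim",T([(266,505),(529,505)],z+21.6),"base",T([(283,479),(516,479)],z-4.4))
```

```text
knob [[86.0, -0.3]] disc near [[55.8, -0.2]] L [[75.2, -37.6], [23.7, -37.1]] R [[75.2, 38.3], [23.8, 38.8]]
rim [[31.2, -22.6], [31.2, 21.1]] base [[30.5, -22.9], [30.5, 22.1]]
```

```bash
python3 -m creep '{"offset":[[0.0008,0.0008,0.002],[0,0,0.003],[0,0,0.0025],[0,0,0],[0,0,0]],"rotation":[[0,0,-0.2],[0,0,0],[0,0,0],[0,0,0],[0,0,0]]}'
python3 - <<'E'
from h import *
goto(693.4,-50.0,8.4,97.9)
E
```

```text
time_s: 17.5
ee_pos: [692.8, -49.8, 8.4]
ee_rot: [180.0, 0.0, 97.9]
force: [-1.7, 0.4, 8.0]
gripper_width: 43.7
t 17.5 pos [692.8 -49.8   8.4] rot [1.7997e+02 1.0000e-02 9.7920e+01] w 43.7 F [-1.7  0.4  8. ]
 tool shift [-0.3  0.5  0. ]  after-turn shift [-0.3  0.5  0. ]  turn [0.03 0.01 0.02]
```

```bash
python3 -m creep '{"offset":[[0,0.0006,-0.0012],[0,0,0],[0,0,0]],"rotation":[[0,0,0],[0,0,0],[0,0,0]]}'
python3 -m creep '{"offset":[[0,0,0],[0,0,0],[0,0,0]],"rotation":[[0,0,0],[0,0,0],[0,0,0]]}' 0.36
python3 -m creep '{"offset":[[0,0,-0.03],[0,0,-0.06],[0,0,-0.06],[0,0,-0.06],[0,0,0]],"rotation":[[0,0,0],[0,0,0],[0,0,0],[0,0,0],[0,0,0]]}'
python3 -m creep '{"offset":[[-0.05,-0.02,0],[-0.03,-0.02,0],[0,0,0],[0,0,0]],"rotation":[[0,0,0],[0,0,0],[0,0,0],[0,0,0]]}'
python3 - <<'E'
from h import *
goto(693.4,-50.0,8.4,97.9)
w=camera_params("wrist"); t=grab_frame("wrist"); np.savez("f13.npz",im=t,**w)
crop(t,150,20,260,200,"w13")
E
```

```text
time_s: 17.88
ee_pos: [693.5, -49.7, 8.5]
ee_rot: [180.0, 0.0, 97.9]
force: [-1.1, -0.0, 4.6]
gripper_width: 43.8
time_s: 18.25
ee_pos: [693.3, -49.8, 7.8]
ee_rot: [-180.0, -0.0, 97.9]
force: [-0.7, -0.4, 0.0]
gripper_width: 58.5
time_s: 18.88
ee_pos: [696.2, -50.0, 224.9]
ee_rot: [179.3, 0.2, 97.9]
force: [1.0, 0.0, -0.2]
gripper_width: 58.2
time_s: 19.38
ee_pos: [664.7, -134.0, 217.3]
ee_rot: [-180.0, -0.1, 97.9]
force: [0.2, 0.1, 0.3]
gripper_width: 58.3
t 19.38 pos [ 664.7 -134.   217.3] rot [-1.7995e+02 -6.0000e-02  9.7910e+01] w 58.3 F [0.2 0.1 0.3]
 tool shift [ 79.   40.2 208.9]  after-turn shift [ 79.3  40.  208.9]  turn [-0.05 -0.06  0.01]
```

View pics/w13.png

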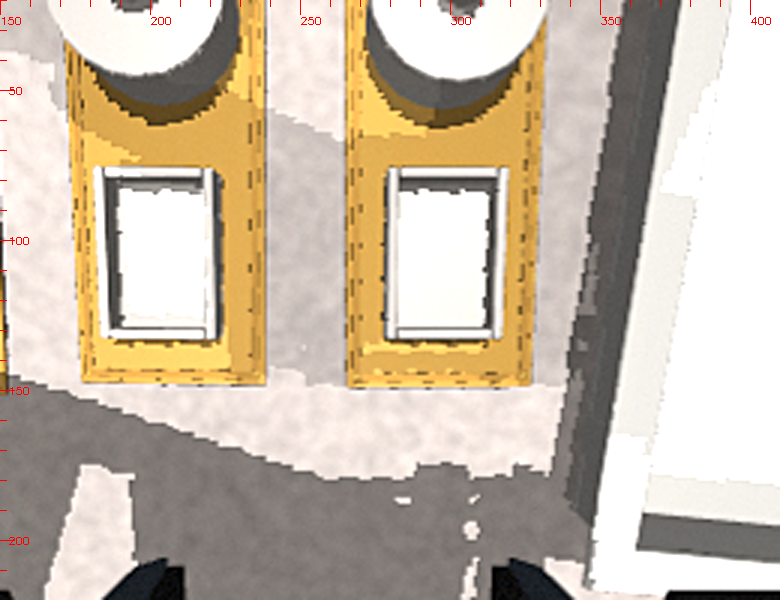

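Run:
```python
from h import *
d=np.load("f13.npz"); p={k:d[k] for k in ("mtx","R","t")}; p["k1"]=float(d["k1"]);C=(3,(150,20))
c=rect(p,"c dish",cr([(390,167),(508,167),(499,339),(385,338)],*C),30,1)
rect(p,"a dish",cr([(93,167),(216,167),(216,340),(102,340)],*C),30,1)
P=lambda l,z: unproj(p,cr(l,*C),z)[:,:2]
E=P([(347,388),(531,386)],4);F=P([(83,384),(266,384)],4)
for E in (E,F):
    v=E[1]-E[0]; print("end",E.mean(0).round(1),np.hypot(*v).round(1),np.degrees(np.arctan2(v[1],v[0])).round(2))
L=P([(345,100),(347,388)],4);R=P([(539,100),(531,386)],4)
for a,b in (L,R): v=a-b; print(a.round(1),b.round(1),np.degrees(np.arctan2(-v[0],v[1])).round(2))
```

```text
c dish [692.2 -49.9] edges [43.0, 61.6, 43.3, 61.2] edge angles mod90 [7.98, 7.19, 7.48, 6.91]
a dish [585.8 -65. ] edges [44.9, 62.0, 43.4, 62.0] edge angles mod90 [7.85, 6.2, 7.91, 7.6]
end [ 700.9 -100.7] 75.8 8.59
end [ 592.8 -114.6] 75.4 7.93
[647.2   2.7] [ 663.4 -106.4] 8.47
[721.  13.] [738.3 -95. ] 9.09
```

```bash
python3 -m creep '{"offset":[[0.0537,-0.0077,0],[0.0537,-0.0077,0],[0.0537,-0.0077,0],[0.0537,-0.0077,0],[0.0537,-0.0077,0]],"rotation":[[0,0,0],[0,0,0],[0,0,0],[0,0,0],[0,0,0]]}' 0
python3 -m creep '{"offset":[[0.0537,-0.0077,0],[0.0537,-0.0077,0],[0.0537,-0.0077,0],[0,0,0.03],[0,0,0]],"rotation":[[0,0,0],[0,0,0],[0,0,0],[0,0,2.4],[0,0,0]]}'
python3 - <<'E'
from h import *
goto(544,283,10,95.5)
w=camera_params("wrist"); t=grab_frame("wrist"); np.savez("f14.npz",im=t,**w)
crop(t,180,110,190,140,"w14")
E
```

```text
time_s: 20.05
ee_pos: [588.9, 129.2, 218.0]
ee_rot: [180.0, -0.0, 98.0]
force: [1.1, 0.7, -0.2]
gripper_width: 91.2
time_s: 20.68
ee_pos: [542.4, 283.5, 185.7]
ee_rot: [-179.7, 0.1, 95.7]
force: [0.8, 0.3, -0.1]
gripper_width: 91.3
t 20.68 pos [542.4 283.5 185.7] rot [-1.797e+02  1.200e-01  9.571e+01] w 91.3 F [ 0.8  0.3 -0.1]
 tool shift [ -0.3   2.4 175.7]  after-turn shift [ -0.7   1.5 175.7]  turn [-0.3   0.12  0.21]
```

View pics/w14.png

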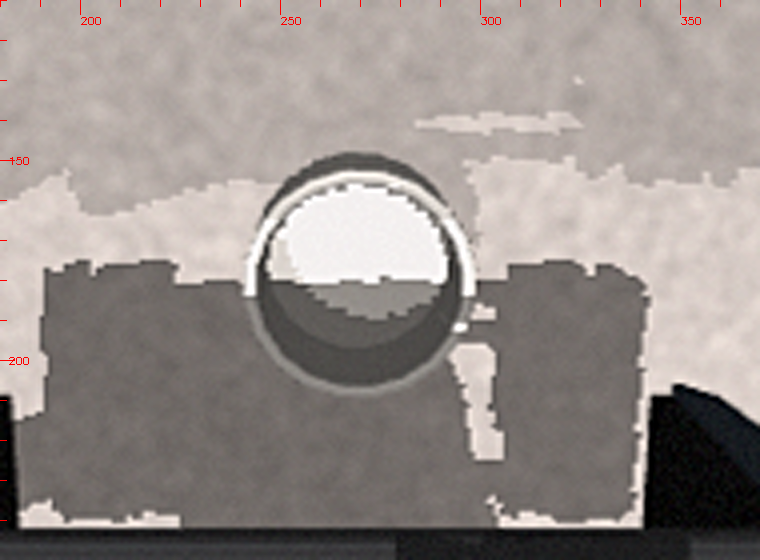

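Run:
```python
from h import *
d=np.load("f14.npz"); p={k:d[k] for k in ("mtx","R","t")}; p["k1"]=float(d["k1"]);C=(4,(180,110))
X=unproj(p,cr([(359,284),(243,284),(475,284),(359,171),(359,397)],*C),46)
print(X.round(1).tolist(), np.hypot(*(X[2]-X[1])[:2]),np.hypot(*(X[4]-X[3])[:2]))
goto(*X[0,:2],14,95.6)
```

```text
[[547.9, 286.1, 46.0], [518.3, 283.1, 46.0], [577.4, 289.1, 46.0], [544.8, 314.8, 46.0], [551.0, 256.1, 46.0]] 59.42451391866488 59.075574964186515
t 20.73 pos [543.7 283.2 187.3] rot [-1.7987e+02  5.0000e-02  9.5650e+01] w 91.3 F [ 0.1 -0.4  0.1]
 tool shift [  2.6   4.8 173.2]  after-turn shift [  2.4   4.4 173.3]  turn [-0.13  0.05  0.05]
```

```bash
python3 -m creep '{"offset":[[0.0026,0.004,0.02],[0,0,0.06],[0,0,0.04],[0,0,0],[0,0,0]],"rotation":[[0,0,0],[0,0,0],[0,0,0],[0,0,0],[0,0,0]]}'
python3 -m creep '{"offset":[[0,0,0],[0,0,0]],"rotation":[[0,0,0],[0,0,0]]}'
python3 - <<'E'
from h import *
goto(547.9,286.1,12,95.6)
w=camera_params("wrist"); t=grab_frame("wrist"); np.savez("f15.npz",im=t,**w)
crop(t,180,140,190,140,"w15")
E
```

```text
time_s: 21.35
ee_pos: [550.1, 286.0, 70.5]
ee_rot: [179.8, -0.1, 95.5]
force: [0.6, -0.3, 0.6]
gripper_width: 91.3
time_s: 21.6
ee_pos: [549.2, 285.9, 69.8]
ee_rot: [179.8, -0.1, 95.5]
force: [0.5, 0.2, 0.3]
gripper_width: 91.3
t 21.6 pos [549.2 285.9  69.8] rot [ 1.7983e+02 -6.0000e-02  9.5520e+01] w 91.3 F [0.5 0.2 0.3]
 tool shift [ 0.3 -1.4 57.8]  after-turn shift [ 0.3 -1.3 57.8]  turn [ 0.17 -0.06 -0.08]
```

View pics/w15.png

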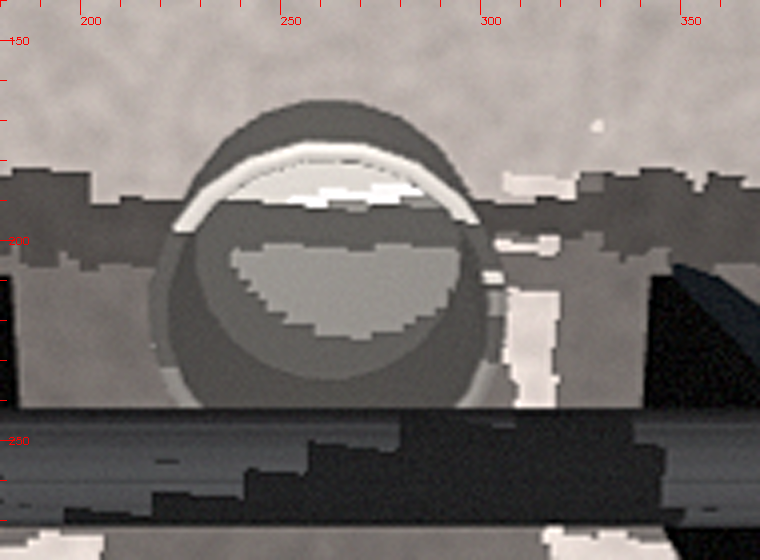

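Run:
```python
from h import *
d=np.load("f15.npz"); p={k:d[k] for k in ("mtx","R","t")}; p["k1"]=float(d["k1"]);C=(4,(180,140))
s=env.state();R=Rot.from_euler("xyz",s["ee_rot"],degrees=True)
print(R.inv().apply(unproj(p,cr([(327,140),(150,318),(505,318)],*C),46)-s["ee_pos"]).round(1))
```

```text
[[ 29.7  -1.   23.5]
 [ -0.3 -30.4  23.4]
 [ -0.3  28.5  23.5]]
```

```bash
python3 -m creep '{"offset":[[0,0,0.04],[0,0,0.018],[0,0,0],[0,0,0],[0,0,0]],"rotation":[[0,0,0],[0,0,0],[0,0,0],[0,0,0],[0,0,0]]}'
python3 -m creep '{"offset":[[0,0,0],[0,0,0],[0,0,0],[0,0,0],[0,0,0]],"rotation":[[0,0,0],[0,0,0],[0,0,0],[0,0,0],[0,0,0]]}' 1 25
python3 -c "
from h import *
goto(473.3,2.4,200,95.5)"
python3 -m creep '{"offset":[[0,0,-0.03],[0,0,-0.06],[0,0,-0.06],[0,0,-0.06],[0,0,0]],"rotation":[[0,0,0],[0,0,0],[0,0,0],[0,0,0],[0,0,0]]}'
python3 -c "
from h import *
goto(473.3,2.4,200,95.5)"
```

```text
time_s: 22.28
ee_pos: [549.1, 285.9, 11.4]
ee_rot: [179.9, -0.0, 95.5]
force: [0.3, 0.6, 0.2]
gripper_width: 91.3
time_s: 22.9
ee_pos: [548.4, 285.5, 10.2]
ee_rot: [180.0, 0.0, 95.5]
force: [-0.2, 0.1, -0.0]
gripper_width: 59.8
t 22.9 pos [548.4 285.5  10.2] rot [179.99   0.    95.52] w 59.8 F [-0.2  0.1 -0. ]
 tool shift [-274.6 -101.9 -189.8]  after-turn shift [-274.6 -101.9 -189.8]  turn [0.01 0.   0.02]
time_s: 23.52
ee_pos: [550.7, 286.8, 225.9]
ee_rot: [179.4, -0.2, 95.5]
force: [0.4, 0.8, -1.7]
gripper_width: 60.3
t 23.52 pos [550.7 286.8 225.9] rot [179.39  -0.23  95.52] w 60.3 F [ 0.4  0.8 -1.7]
 tool shift [-275.7 -104.7   23.6]  after-turn shift [-275.6 -104.3   25.9]  turn [ 0.61 -0.23  0.02]
```

```bash
python3 -m creep '{"offset":[[-0.055,-0.0165,0],[-0.055,-0.0165,0],[-0.055,-0.0165,0],[-0.055,-0.0165,0],[-0.055,-0.0165,0]],"rotation":[[0,0,0],[0,0,0],[0,0,0],[0,0,0],[0,0,0]]}'
python3 -m creep '{"offset":[[-0.055,-0.009,0],[-0.055,-0.009,0],[0,0,0],[0,0,0]],"rotation":[[0,0,0],[0,0,0],[0,0,0],[0,0,0]]}'
python3 - <<'E'
from h import *
goto(473.3,2.4,14.2,95.5)
w=camera_params("wrist"); t=grab_frame("wrist"); np.savez("f16.npz",im=t,**w)
crop(t,160,10,260,200,"w16");crop(t,200,180,130,130,"w16b")
E
```

```text
time_s: 24.15
ee_pos: [491.1, 2.2, 218.5]
ee_rot: [-179.8, -0.0, 95.5]
force: [0.9, -0.1, -1.3]
gripper_width: 60.4
time_s: 24.65
ee_pos: [484.5, -107.0, 218.9]
ee_rot: [-179.9, -0.1, 95.5]
force: [-0.0, -1.0, -1.4]
gripper_width: 60.3
t 24.65 pos [ 484.5 -107.   218.9] rot [-1.7987e+02 -8.0000e-02  9.5470e+01] w 60.3 F [-0.  -1.  -1.4]
 tool shift [109.6  -0.3 204.9]  after-turn shift [109.9  -0.7 204.7]  turn [-0.13 -0.08 -0.03]
```

View pics/w16.png

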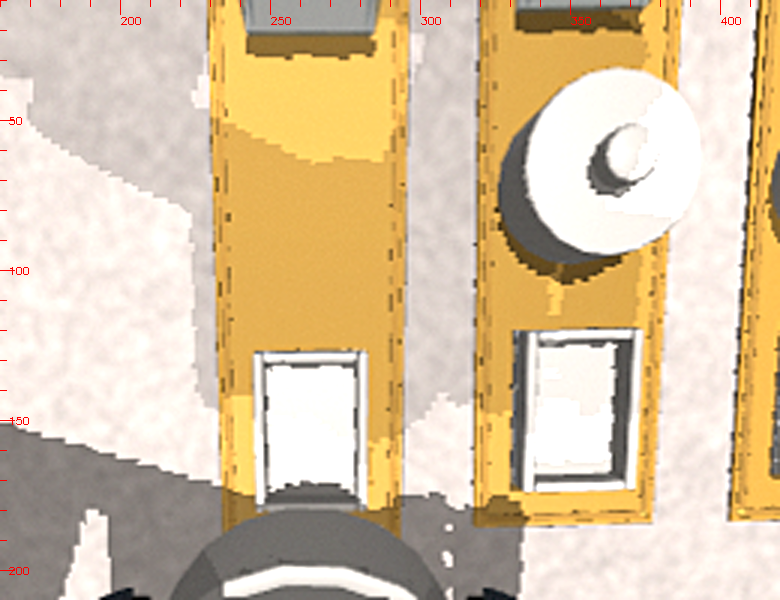

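View pics/w16b.png

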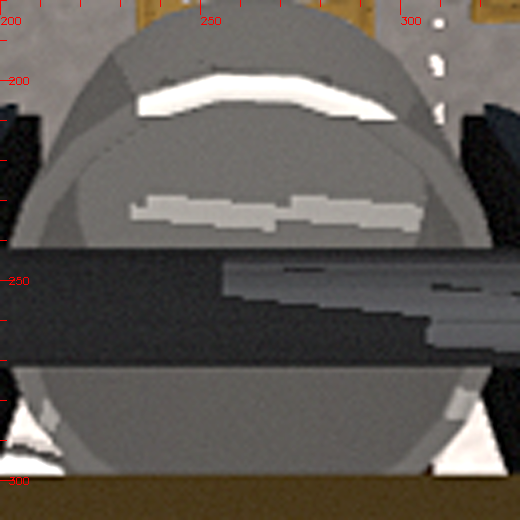

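Run:
```python
from h import *
d=np.load("f16.npz"); p={k:d[k] for k in ("mtx","R","t")}; p["k1"]=float(d["k1"]);C=(3,(160,10))
rect(p,"b dish",cr([(255,350),(368,350),(366,507),(257,506)],*C),30,1)
rect(p,"a dish",cr([(527,330),(642,330),(636,490),(524,490)],*C),30,1)
P=lambda l,z: unproj(p,cr(l,*C),z)[:,:2]
for l in ([(213,200),(225,520)],[(407,200),(401,520)]):
    a,b=P(l,4); v=a-b; print(a.round(1),b.round(1),np.degrees(np.arctan2(-v[0],v[1])).round(2))
print("cup base near (z4)",P([(245,36),(376,36)],4).round(1).tolist(),"a disc",P([(613,162)],54))
s=env.state();R=Rot.from_euler("xyz",s["ee_rot"],degrees=True)
print("held",R.inv().apply(unproj(p,cr([(260,72),(5,250),(495,250)],4,(200,180)),s["ee_pos"][2]+35.8)-s["ee_pos"]).round(1))
```

```text
b dish [482.1 -81.6] edges [42.9, 60.6, 43.0, 60.3] edge angles mod90 [5.51, 5.63, 5.01, 5.49]
a dish [585.3 -64.6] edges [43.5, 61.3, 44.1, 61.3] edge angles mod90 [5.59, 8.11, 5.56, 7.56]
[435.2   1.4] [ 449.5 -126.1] 6.42
[511.    8.7] [ 523.9 -118.9] 5.79
cup base near (z4) [[443.0, 61.1], [492.3, 65.8]] a disc [[574.77774092  21.04606739]]
held [[ 29.5   0.1 -35.8]
 [  7.9 -29.9 -35.7]
 [  7.9  27.8 -35.8]]
```

```bash
python3 -m creep '{"offset":[[0.055,0,0],[0.0555,0,0.03],[0,0,0.06],[0,0,0.06],[0,0,0.03]],"rotation":[[0,0,0],[0,0,0],[0,0,0],[0,0,0],[0,0,0]]}'
python3 -m creep '{"offset":[[0,0,0],[0,0,0],[0,0,0]],"rotation":[[0,0,0],[0,0,0],[0,0,0]]}'
python3 - <<'E'
from h import *
goto(474.15,3,14.2,95.6)
E
```

```text
time_s: 25.32
ee_pos: [472.2, 4.1, 37.5]
ee_rot: [-179.7, -0.0, 95.7]
force: [-0.2, 0.4, -0.4]
gripper_width: 59.8
time_s: 25.7
ee_pos: [476.1, 2.4, 42.0]
ee_rot: [179.8, 0.0, 95.5]
force: [0.4, 0.6, -1.6]
gripper_width: 60.6
t 25.7 pos [476.1   2.4  42. ] rot [1.7979e+02 3.0000e-02 9.5550e+01] w 60.6 F [ 0.4  0.6 -1.6]
 tool shift [ 0.8 -2.  27.8]  after-turn shift [ 0.8 -1.9 27.8]  turn [ 0.21  0.03 -0.05]
```

```bash
python3 -m creep '{"offset":[[0.0006,-0.0012,0.02],[0,0,0],[0,0,0],[0,0,0]],"rotation":[[0,0,0],[0,0,0],[0,0,0],[0,0,0]]}'
python3 - <<'E'
from h import *
goto(474.15,3,14.2,95.6)
w=camera_params("wrist"); t=grab_frame("wrist"); np.savez("f17.npz",im=t,**w)
crop(t,130,20,260,200,"w17")
E
```

```text
time_s: 26.2
ee_pos: [474.2, 2.5, 21.3]
ee_rot: [179.9, 0.0, 95.5]
force: [-0.5, 0.5, -1.3]
gripper_width: 59.8
t 26.2 pos [474.2   2.5  21.3] rot [1.7989e+02 2.0000e-02 9.5520e+01] w 59.8 F [-0.5  0.5 -1.3]
 tool shift [0.5 0.  7.1]  after-turn shift [0.5 0.  7.1]  turn [ 0.11  0.02 -0.08]
```

View pics/w17.png

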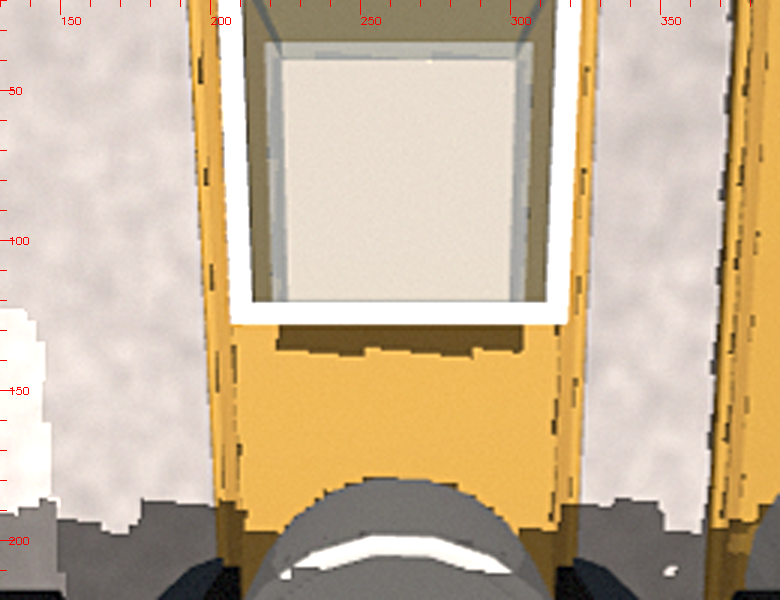

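Run:
```python
from h import *
d=np.load("f17.npz"); p={k:d[k] for k in ("mtx","R","t")}; p["k1"]=float(d["k1"]);C=(3,(130,20))
s=env.state(); R=Rot.from_euler("xyz",s["ee_rot"],degrees=True)
T=lambda l,z:R.inv().apply(unproj(p,cr(l,*C),z)-s["ee_pos"]).round(1)[:,:2].tolist()
z=s["ee_pos"][2]
print("cup near rim",T([(229,325),(568,325)],56),"base front",T([(395,478)],z-10.2),"rim front",T([(397,533)],z+35.8),"L",T([(194,100),(217,505)],4),"R",T([(597,100),(580,505)],4))
```

```text
cup near rim [[60.9, -25.0], [60.9, 24.0]] base front [[29.5, -1.2]] rim front [[30.1, -0.7]] L [[100.9, -39.2], [22.4, -38.4]] R [[101.0, 37.0], [22.4, 37.4]]
```

```bash
python3 -m creep '{"offset":[[0,0.0009,0.0035],[0,0,0.0025],[0,0,0.001],[0,0,0],[0,0,0]],"rotation":[[0,0,0],[0,0,0],[0,0,0],[0,0,0],[0,0,0]]}'
python3 -c "
from h import *
goto(474.5,2.5,14.2,95.5)"
```

```text
time_s: 26.88
ee_pos: [474.5, 2.6, 14.2]
ee_rot: [180.0, 0.0, 95.5]
force: [-1.9, -0.7, 7.1]
gripper_width: 60.1
t 26.88 pos [474.5   2.6  14.2] rot [1.7998e+02 1.0000e-02 9.5520e+01] w 60.1 F [-1.9 -0.7  7.1]
 tool shift [-0.1  0.  -0. ]  after-turn shift [-0.1  0.  -0. ]  turn [0.02 0.01 0.02]
```

```bash
python3 -m creep '{"offset":[[0,0,-0.0008],[0,0,0],[0,0,0]],"rotation":[[0,0,0],[0,0,0],[0,0,0]]}'
python3 -m creep '{"offset":[[0,0,0],[0,0,0],[0,0,0]],"rotation":[[0,0,0],[0,0,0],[0,0,0]]}' 0.15
python3 -m creep '{"offset":[[0,0,-0.03],[0,0,-0.06],[0,0,-0.06],[0,0,-0.06],[0,0,0]],"rotation":[[0,0,0],[0,0,0],[0,0,0],[0,0,0],[0,0,0]]}'
python3 -m creep '{"offset":[[-0.05,0,0],[-0.04,0,0],[0,0,0],[0,0,0]],"rotation":[[0,0,0],[0,0,0],[0,0,0],[0,0,0]]}'
python3 - <<'E'
from h import *
goto(421,-312,150,95.5)
w=camera_params("wrist"); t=grab_frame("wrist"); np.savez("f18.npz",im=t,**w)
crop(t,160,20,260,200,"w18")
E
```

```text
time_s: 27.25
ee_pos: [474.4, 2.7, 14.2]
ee_rot: [-180.0, 0.0, 95.5]
force: [0.6, -0.3, 1.2]
gripper_width: 60.0
time_s: 27.62
ee_pos: [474.4, 2.6, 14.2]
ee_rot: [-180.0, 0.0, 95.5]
force: [1.0, 0.0, -0.3]
gripper_width: 77.6
time_s: 28.25
ee_pos: [477.2, 2.6, 229.1]
ee_rot: [179.4, 0.1, 95.5]
force: [0.4, 0.1, -0.7]
gripper_width: 77.5
time_s: 28.75
ee_pos: [482.4, -86.4, 223.2]
ee_rot: [-179.9, -0.1, 95.5]
force: [0.3, -0.1, -0.3]
gripper_width: 78.1
t 28.75 pos [482.4 -86.4 223.2] rot [-1.7989e+02 -6.0000e-02  9.5490e+01] w 78.1 F [ 0.3 -0.1 -0.3]
 tool shift [-218.7  -82.5   73.1]  after-turn shift [-218.6  -82.7   73.2]  turn [-0.11 -0.06 -0.01]
```

View pics/w18.png

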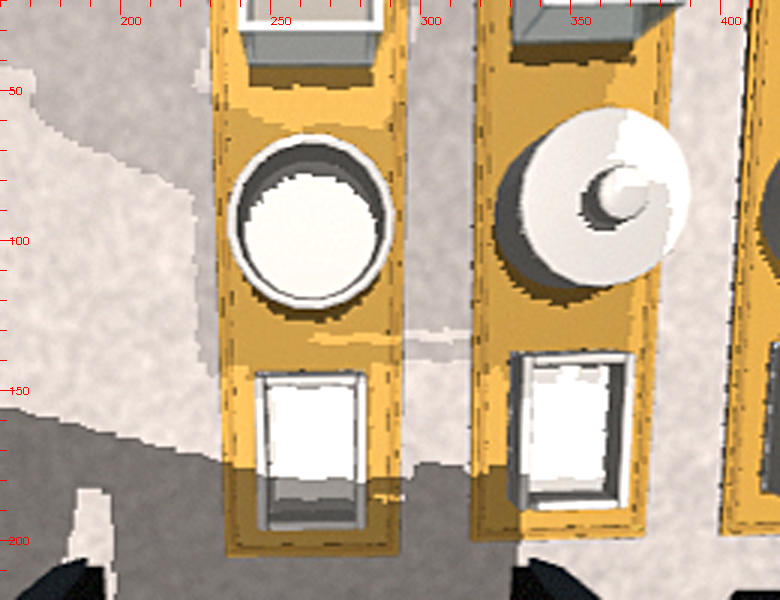

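Run:
```python
from h import *
d=np.load("f18.npz"); p={k:d[k] for k in ("mtx","R","t")}; p["k1"]=float(d["k1"]);C=(3,(160,20))
P=lambda l,z: unproj(p,cr(l,*C),z)[:,:2].round(1).tolist()
print("pot",P([(310,221.5),(228,222),(392,222),(310,134),(310,309)],50))
rect(p,"b dish",cr([(255,371),(367,371),(364,530),(259,530)],*C),30,1)
```

```text
pot [[473.2, 3.3], [444.2, 0.3], [502.1, 5.9], [470.3, 32.2], [476.1, -26.8]]
b dish [482.  -82.3] edges [43.6, 63.8, 42.5, 63.8] edge angles mod90 [5.54, 5.29, 5.57, 6.21]
```

```bash
python3 -m creep '{"offset":[[-0.054,-0.0205,0],[-0.054,-0.0205,0],[-0.054,-0.0205,0],[-0.054,-0.0205,0],[0,0,0.05]],"rotation":[[0,0,0],[0,0,0],[0,0,0],[0,0,0],[0,0,0]]}' 0.4
python3 -m creep '{"offset":[[0,0,0.03],[0,0,0],[0,0,0]],"rotation":[[0,0,0],[0,0,0],[0,0,0]]}'
python3 - <<'E'
from h import *
goto(421,-312,11.5,95.5)
w=camera_params("wrist"); t=grab_frame("wrist"); np.savez("f19.npz",im=t,**w)
crop(t,170,110,190,140,"w19")
E
```

```text
time_s: 29.42
ee_pos: [424.0, -314.1, 176.6]
ee_rot: [179.6, 0.4, 95.3]
force: [0.0, 0.5, -1.0]
gripper_width: 54.4
time_s: 29.8
ee_pos: [423.3, -309.6, 145.4]
ee_rot: [179.9, 0.1, 95.6]
force: [0.1, 0.1, 0.6]
gripper_width: 54.7
t 29.8 pos [ 423.3 -309.6  145.4] rot [1.7991e+02 8.0000e-02 9.5590e+01] w 54.7 F [0.1 0.1 0.6]
 tool shift [ -2.   -2.7 133.9]  after-turn shift [ -2.1  -2.5 133.9]  turn [0.09 0.08 0.09]
```

View pics/w19.png

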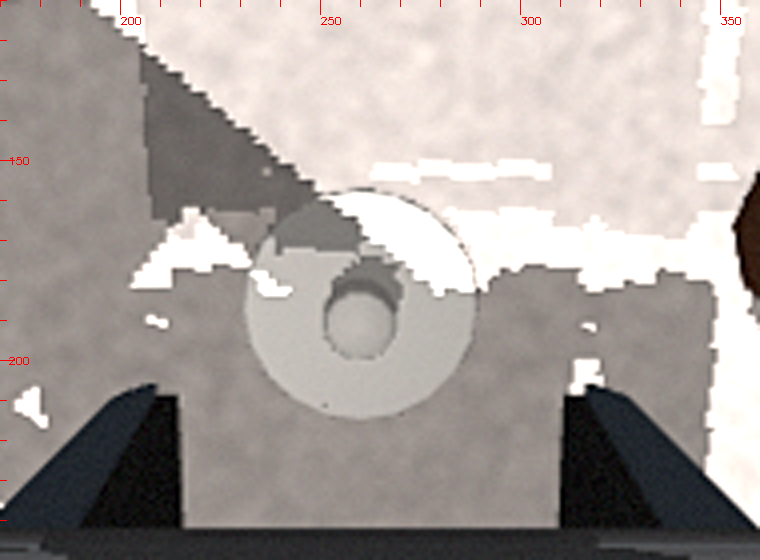

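Run:
```python
from h import *
d=np.load("f19.npz"); p={k:d[k] for k in ("mtx","R","t")}; p["k1"]=float(d["k1"]);C=(4,(170,110))
s=env.state(); R=Rot.from_euler("xyz",s["ee_rot"],degrees=True)
a=unproj(p,cr([(361,303.5),(244,303),(478,303)],*C),9); b=unproj(p,cr([(360,324)],*C),29)
print(a.round(1).tolist(),b.round(1)); goto(*((a[0]+b[0])/2)[:2],11.5,95.5)
```

```text
[[420.4, -312.2, 9.0], [390.8, -315.0, 9.0], [450.0, -309.2, 9.0]] [[ 420.4 -312.9   29. ]]
t 29.85 pos [ 423.4 -309.9  145.8] rot [1.7987e+02 1.2000e-01 9.5580e+01] w 54.6 F [ 0.4 -0.2 -0.6]
 tool shift [ -2.   -3.6 134.3]  after-turn shift [ -2.3  -3.3 134.3]  turn [0.13 0.12 0.08]
```

```bash
python3 -m creep '{"offset":[[-0.002,-0.0025,0.04],[0,0,0.05],[0,0,0.01],[0,0,0],[0,0,0]],"rotation":[[0,0,0],[0,0,0],[0,0,0],[0,0,0],[0,0,0]]}'
python3 - <<'E'
from h import *
goto(421,-312.5,12.5,95.5)
w=camera_params("wrist"); t=grab_frame("wrist"); np.savez("f20.npz",im=t,**w)
crop(t,170,140,190,140,"w20")
E
```

```text
time_s: 30.48
ee_pos: [421.4, -313.1, 46.3]
ee_rot: [179.8, 0.2, 95.5]
force: [-0.4, -0.9, 0.4]
gripper_width: 54.9
t 30.48 pos [ 421.4 -313.1   46.3] rot [179.81   0.18  95.53] w 54.9 F [-0.4 -0.9  0.4]
 tool shift [ 0.7 -0.5 33.8]  after-turn shift [ 0.6 -0.4 33.8]  turn [0.19 0.18 0.03]
```

View pics/w20.png

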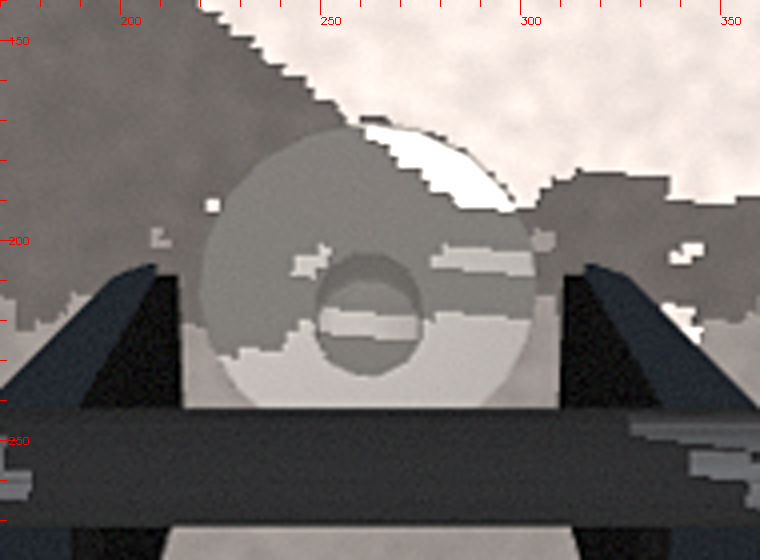

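```bash
python3 -m creep '{"offset":[[0,0,0.025],[0,0,0.007],[0,0,0],[0,0,0],[0,0,0]],"rotation":[[0,0,0],[0,0,0],[0,0,0],[0,0,0],[0,0,0]]}'
python3 - <<'E'
from h import *
d=np.load("f20.npz"); p={k:d[k] for k in ("mtx","R","t")}; p["k1"]=float(d["k1"])
print(unproj(p,cr([(370,341)],4,(170,140)),29).round(1), unproj(p,cr([(369,122)],4,(170,140)),9).round(1)); goto(421,-312.5,12.5,95.5)
E
```

```text
time_s: 31.15
ee_pos: [420.3, -312.4, 12.9]
ee_rot: [179.9, 0.1, 95.5]
force: [-0.0, 0.3, 0.3]
gripper_width: 54.7
[[ 420.8 -315.2   29. ]] [[ 417.5 -283.1    9. ]]
t 31.15 pos [ 420.3 -312.4   12.9] rot [1.7994e+02 6.0000e-02 9.5520e+01] w 54.7 F [-0.   0.3  0.3]
 tool shift [-0.2  0.7  0.4]  after-turn shift [-0.2  0.7  0.4]  turn [0.06 0.06 0.02]
```

```bash
python3 -m creep '{"offset":[[0,0.0005,0],[0,0,0],[0,0,0],[0,0,0],[0,0,0]],"rotation":[[0,0,0],[0,0,0],[0,0,0],[0,0,0],[0,0,0]]}' 1 20
python3 -c "
from h import *
goto(473.5,3,200,95.5)"
python3 -m creep '{"offset":[[0,0,-0.03],[0,0,-0.06],[0,0,-0.06],[0,0,-0.06],[0,0,0]],"rotation":[[0,0,0],[0,0,0],[0,0,0],[0,0,0],[0,0,0]]}'
python3 -c "
from h import *
goto(473.5,3,200,95.5)"
```

```text
time_s: 31.78
ee_pos: [420.4, -312.0, 12.2]
ee_rot: [180.0, 0.0, 95.5]
force: [1.0, -0.1, -1.2]
gripper_width: 17.5
t 31.77 pos [ 420.4 -312.    12.2] rot [180.     0.    95.52] w 17.5 F [ 1.  -0.1 -1.2]
 tool shift [ 308.4   83.2 -187.8]  after-turn shift [ 308.5   83.1 -187.8]  turn [0.   0.   0.02]
time_s: 32.4
ee_pos: [422.6, -313.7, 227.4]
ee_rot: [179.5, 0.5, 95.5]
force: [-1.1, -0.7, -0.0]
gripper_width: 17.1
t 32.4 pos [ 422.6 -313.7  227.4] rot [179.53   0.45  95.52] w 17.1 F [-1.1 -0.7 -0. ]
 tool shift [310.6  80.9  25.7]  after-turn shift [310.4  81.   27.4]  turn [0.47 0.45 0.02]
```

```bash
python3 -m creep '{"offset":[[0.0515,0.0135,0],[0.0515,0.0135,0],[0.0515,0.0135,0],[0.0515,0.0135,0],[0.0515,0.0135,0]],"rotation":[[0,0,0],[0,0,0],[0,0,0],[0,0,0],[0,0,0]]}'
python3 -m creep '{"offset":[[0.0515,0.0135,0.05],[0,0,0.05],[0,0,0],[0,0,0],[0,0,0]],"rotation":[[0,0,0],[0,0,0],[0,0,0],[0,0,0],[0,0,0]]}'
python3 - <<'E'
from h import *
goto(473.5,3,57.2,95.5)
w=camera_params("wrist"); t=grab_frame("wrist"); np.savez("f21.npz",im=t,**w)
crop(t,170,120,190,190,"w21")
E
```

```text
time_s: 33.02
ee_pos: [462.0, -47.5, 220.9]
ee_rot: [-179.9, -0.0, 95.5]
force: [0.5, 0.2, -1.0]
gripper_width: 17.2
time_s: 33.65
ee_pos: [471.4, -4.8, 131.2]
ee_rot: [179.8, 0.0, 95.5]
force: [0.1, 0.3, 0.5]
gripper_width: 17.2
t 33.65 pos [471.4  -4.8 131.2] rot [1.7978e+02 3.0000e-02 9.5450e+01] w 17.2 F [0.1 0.3 0.5]
 tool shift [ 7.6  2.5 74. ]  after-turn shift [ 7.6  2.8 74. ]  turn [ 0.22  0.03 -0.05]
```

View pics/w21.png

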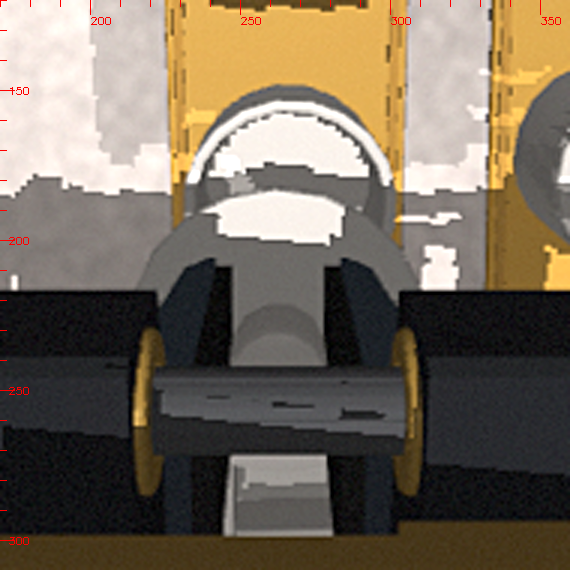

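Run:
```python
from h import *
d=np.load("f21.npz"); p={k:d[k] for k in ("mtx","R","t")}; p["k1"]=float(d["k1"]);C=(3,(170,120))
s=env.state(); R=Rot.from_euler("xyz",s["ee_rot"],degrees=True); z=s["ee_pos"][2]
T=lambda l,z:R.inv().apply(unproj(p,cr(l,*C),z)-s["ee_pos"]).round(1)[:,:2].tolist()
print("disc front",T([(279,190)],z-3.2),"sides",T([(137,285),(421,285)],z-3.2),"pot front",T([(291,99)],50),"pot sides at",T([(187,185),(393,185)],50))
```

```text
disc front [[28.5, -0.4]] sides [[9.4, -28.4], [9.3, 27.7]] pot front [[37.4, 2.9]] pot sides at [[13.5, -25.9], [13.5, 31.3]]
```

```bash
python3 -m creep '{"offset":[[0.0083,0.003,0.02],[0,0,0.04],[0,0,0],[0,0,0],[0,0,0]],"rotation":[[0,0,0],[0,0,0],[0,0,0],[0,0,0],[0,0,0]]}'
python3 - <<'E'
from h import *
goto(474,3.7,57.2,95.5)
w=camera_params("wrist"); t=grab_frame("wrist"); np.savez("f22.npz",im=t,**w)
crop(t,170,120,190,190,"w22"); crop(grab_frame("side"),230,150,130,100,"s22")
E
```

```text
time_s: 34.33
ee_pos: [473.6, 4.2, 71.1]
ee_rot: [179.8, 0.0, 95.5]
force: [0.4, -0.5, -0.7]
gripper_width: 17.3
t 34.33 pos [473.6   4.2  71.1] rot [1.798e+02 3.000e-02 9.550e+01] w 17.3 F [ 0.4 -0.5 -0.7]
 tool shift [-0.5  0.3 13.9]  after-turn shift [-0.5  0.4 13.9]  turn [0.2  0.03 0.  ]
```

View pics/w22.png

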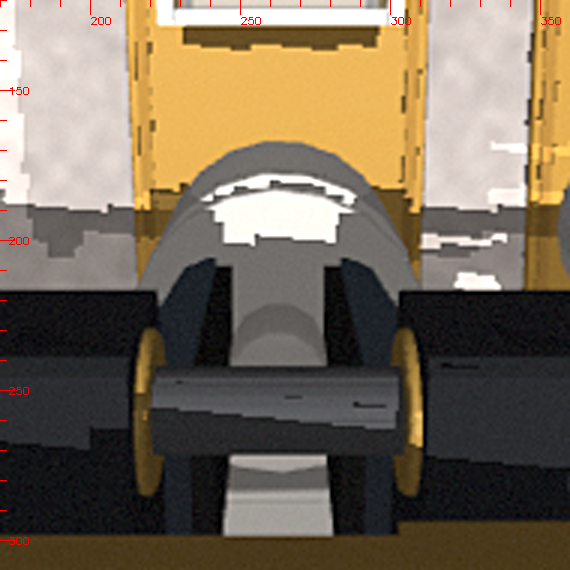

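View pics/s22.png

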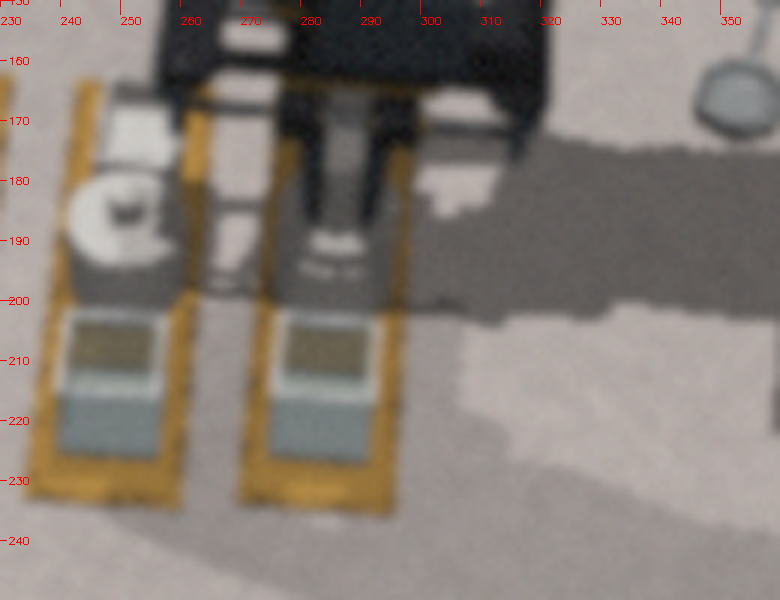

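Run:
```python
from h import *
d=np.load("f22.npz"); p={k:d[k] for k in ("mtx","R","t")}; p["k1"]=float(d["k1"]);C=(3,(170,120))
s=env.state(); R=Rot.from_euler("xyz",s["ee_rot"],degrees=True); z=s["ee_pos"][2]
T=lambda l,z:R.inv().apply(unproj(p,cr(l,*C),z)-s["ee_pos"]).round(1)[:,:2].tolist()
print("disc front",T([(279,190)],z-3.2),"pot front",T([(279,173)],50),"pot base front",T([(279,142)],4),"base sides",T([(181,230),(379,230)],30))
```

```text
disc front [[28.4, -0.1]] pot front [[28.4, -0.1]] pot base front [[27.7, -0.0]] base sides [[10.8, -23.2], [10.8, 23.6]]
```

```bash
python3 -m creep '{"offset":[[0,0,0.005],[0,0,0.004],[0,0,0],[0,0,0]],"rotation":[[0,0,0],[0,0,0],[0,0,0],[0,0,0]]}'
python3 -m creep '{"offset":[[0,0,0.002],[0,0,0.001],[0,0,0.001],[0,0,0],[0,0,0]],"rotation":[[0,0,0],[0,0,0],[0,0,0],[0,0,0],[0,0,0]]}'
python3 -c "
from h import *
goto(474,3.7,57.2,95.5)"
```

```text
time_s: 34.92
ee_pos: [472.2, 4.3, 60.3]
ee_rot: [-180.0, 0.0, 95.5]
force: [0.2, 0.6, -0.4]
gripper_width: 17.3
time_s: 35.55
ee_pos: [472.3, 4.3, 57.2]
ee_rot: [180.0, 0.0, 95.5]
force: [-2.2, -0.1, 6.5]
gripper_width: 17.4
t 35.55 pos [472.3   4.3  57.2] rot [1.7998e+02 1.0000e-02 9.5520e+01] w 17.4 F [-2.2 -0.1  6.5]
 tool shift [-0.8  1.7 -0. ]  after-turn shift [-0.8  1.7 -0. ]  turn [0.02 0.01 0.02]
```

```bash
python3 -m creep '{"offset":[[0,0,-0.003],[-0.001,0.0019,0],[0,0,0],[0,0,0]],"rotation":[[0,0,0],[0,0,0],[0,0,0],[0,0,0]]}'
python3 -c "
from h import *
goto(474.3,3,57.2,95.5)"
```

```text
time_s: 36.05
ee_pos: [474.1, 3.5, 59.2]
ee_rot: [-180.0, 0.0, 95.5]
force: [-0.3, 0.2, -0.1]
gripper_width: 17.0
t 36.05 pos [474.1   3.5  59.2] rot [-179.98    0.     95.52] w 17.0 F [-0.3  0.2 -0.1]
 tool shift [-0.5  0.1  2. ]  after-turn shift [-0.5  0.1  2. ]  turn [-0.02  0.    0.02]
```

```bash
python3 -m creep '{"offset":[[-0.0003,0,0.0012],[0,0,0.0012],[0,0,0],[0,0,0]],"rotation":[[0,0,0],[0,0,0],[0,0,0],[0,0,0]]}'
python3 -m creep '{"offset":[[0,0,0],[0,0,0],[0,0,0]],"rotation":[[0,0,0],[0,0,0],[0,0,0]]}' 0.55
python3 -c "
from h import *
goto(474.3,3,57.2,95.5)"
```

```text
time_s: 36.55
ee_pos: [474.2, 3.2, 57.2]
ee_rot: [-180.0, 0.0, 95.5]
force: [-1.3, 0.0, 3.0]
gripper_width: 17.1
time_s: 36.92
ee_pos: [474.3, 3.2, 56.9]
ee_rot: [-180.0, 0.0, 95.5]
force: [-0.0, 0.3, 0.5]
gripper_width: 40.4
t 36.92 pos [474.3   3.2  56.9] rot [-180.      0.     95.52] w 40.4 F [-0.   0.3  0.5]
 tool shift [-0.2  0.  -0.3]  after-turn shift [-0.2  0.  -0.3]  turn [-0.    0.    0.02]
```

Retreat and check.

```bash
python3 -m creep '{"offset":[[0,0,-0.03],[0,0,-0.06],[0,0,-0.06],[0,0,-0.06],[0,0,0]],"rotation":[[0,0,0],[0,0,0],[0,0,0],[0,0,0],[0,0,0]]}'
python3 -m creep '{"offset":[[-0.05,0.03,0],[-0.05,0.03,0],[0,0,0],[0,0,0]],"rotation":[[0,0,0],[0,0,0],[0,0,0],[0,0,0]]}'
python3 - <<'E'
from h import *
goto(474.3,3,57.2,95.5)
w=camera_params("wrist"); t=grab_frame("wrist"); np.savez("f23.npz",im=t,**w)
cv2.imwrite("pics/w23.png",cv2.resize(t[:,:,::-1],(800,600),interpolation=cv2.INTER_CUBIC))
crop(grab_frame("side"),190,150,130,100,"s23")
E
```

```text
time_s: 37.55
ee_pos: [476.9, 3.2, 271.9]
ee_rot: [179.4, 0.1, 95.5]
force: [-0.0, -0.4, -0.9]
gripper_width: 40.9
time_s: 38.05
ee_pos: [542.7, -90.2, 265.6]
ee_rot: [-179.8, -0.1, 95.5]
force: [-0.1, 0.6, 0.1]
gripper_width: 41.2
t 38.05 pos [542.7 -90.2 265.6] rot [-1.7983e+02 -8.0000e-02  9.5490e+01] w 41.2 F [-0.1  0.6  0.1]
 tool shift [ 99.  -58.5 208.7]  after-turn shift [ 99.3 -59.1 208.4]  turn [-0.17 -0.08 -0.01]
```

View pics/w23.png

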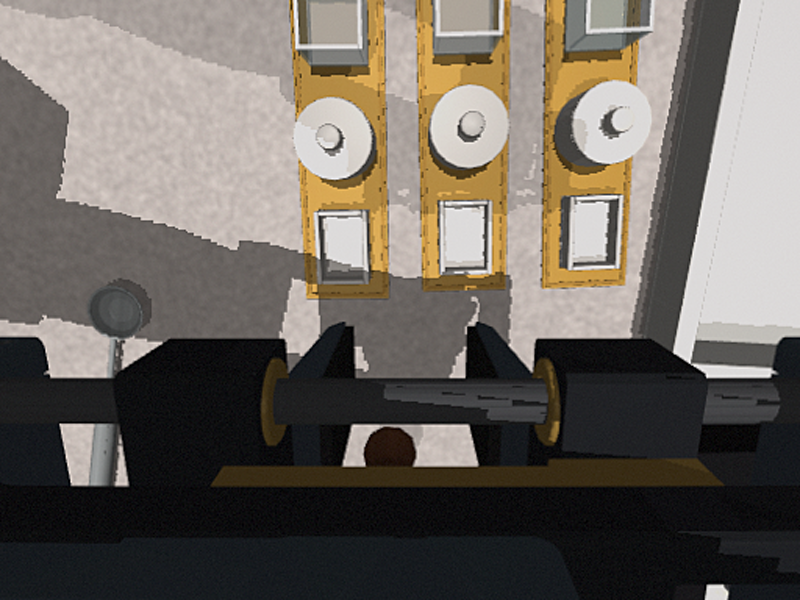

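View pics/s23.png

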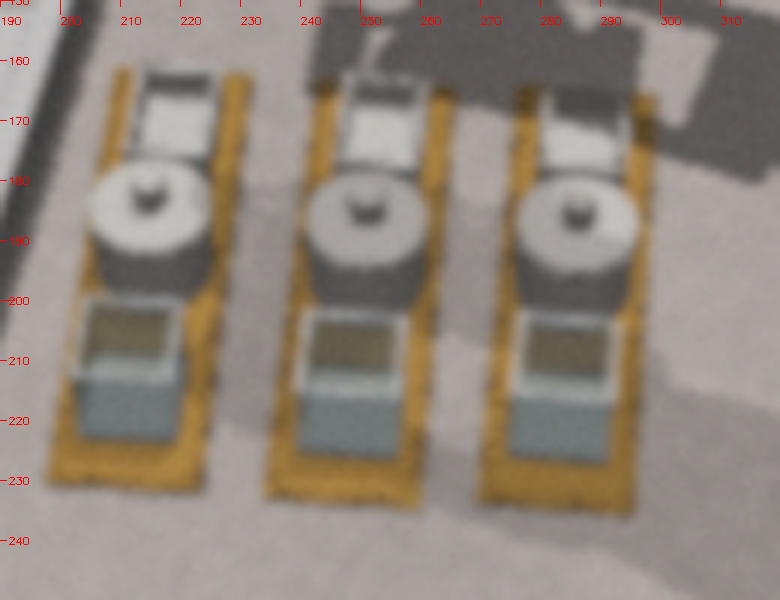

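Run:
```python
from h import *
crop(np.load("f23.npz")["im"],180,40,250,160,"w23c")
```

```text
(no output)
```

View pics/w23c.png

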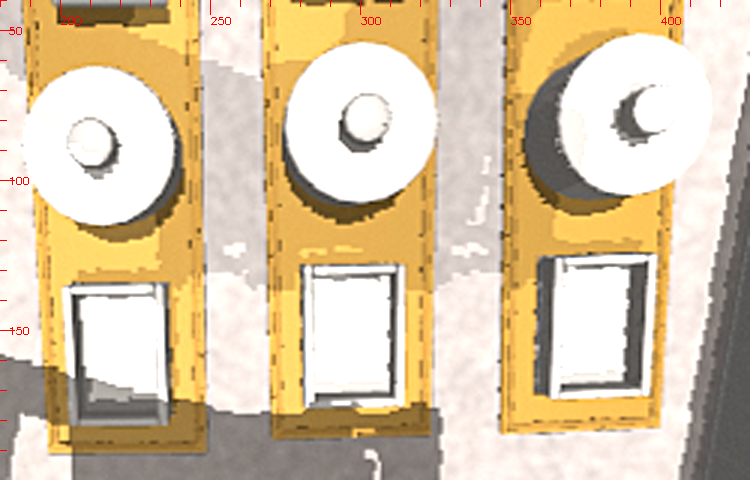

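Run:
```python
from h import *
d=np.load("f23.npz"); p={k:d[k] for k in ("mtx","R","t")}; p["k1"]=float(d["k1"]);C=(3,(180,40))
D={"b":((100.5,146),[(62,285),(167,283),(170,424),(68,425)]),"a":((361,122.5),[(301,266),(405,265),(402,405),(303,407)]),"c":((635.5,114),[(553,257),(657,254),(652,396),(551,398)])}
for k,(c,r) in D.items():
    P=unproj(p,cr([c],*C),54)[0,:2]; q=rect(p,k+" dish",cr(r,*C),30,1); v=P-q
    print(k,"pot",P.round(1),"dist",np.hypot(*v).round(1),"dir",np.degrees(np.arctan2(-v[0],v[1])).round(2))
```

```text
b dish [482.4 -82.6] edges [45.4, 62.0, 45.7, 61.6] edge angles mod90 [6.58, 5.59, 6.14, 5.33]
b pot [474.    2.5] dist 85.5 dir 5.65
a dish [584.5 -64.5] edges [44.6, 60.9, 44.0, 61.4] edge angles mod90 [6.1, 6.54, 6.75, 7.12]
a pot [574.7  20.9] dist 86.1 dir 6.56
c dish [692.6 -49.8] edges [44.5, 61.6, 44.8, 61.3] edge angles mod90 [7.24, 9.36, 6.74, 9.09]
c pot [680.7  34.5] dist 85.2 dir 8.06
```

```bash
python3 -m creep '{"offset":[[0,0,0],[0,0,0]],"rotation":[[0,0,0],[0,0,0]]}'; python3 -c "
from workcell import env
print(env.job_done(), env.state()['force'])"
```

```text
time_s: 38.4
ee_pos: [543.3, -89.9, 267.4]
ee_rot: [180.0, 0.0, 95.6]
force: [-0.2, -0.8, 0.2]
gripper_width: 41.2
the job is handed in; nothing more can be done
the job is handed in; nothing more can be done
```

All three boards are laid, and I handed the job in at about 38 s with the gripper clear of everything. I put the spare cup on the left of a_pot's board, the spare dish on the right of c_cup's board and the spare pot in the middle of b_cup's board. Then I set the loose lid on that pot.

**Spacing and direction:** these are wrist-camera checks.

| Pair | Distance (target 85 mm) | Direction of the pair | Board angle |
|---|---|---|---|
| Placed cup to a_pot | 84.9 mm | 7.2° | about 7.1° |
| b_dish to placed pot | 85.5 mm | 5.65° | about 5.5° |
| c_pot to placed dish | 85.2 mm | 8.1° | about 7.9° |

**Lid:** it touched down at the height expected for a fully seated lid. After the first touchdown it was about 2 mm off centre, so I lifted it slightly, re-centred it and lowered it again. It looks level and like the other two lids in the side view.

**Disagreements:** the untouched a_dish to a_pot distance read 86–87 mm against its true 85 mm, so the spacing figures are only good to about 1–2 mm. An earlier picture suggested the placed dish is about 1.3 mm too close to c_pot, and the dish may be turned about half a degree from its board; I left both as they were. An earlier picture also suggested the placed pot is about 1 mm closer to b_cup than to b_dish. The largest wrist force I saw was about 12 N.

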